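# Weigh the set of measures on the counter scale

## Robot

A 7-joint arm with a two-finger parallel gripper is mounted at the origin on the work surface. World frame = base frame: x ahead of the robot, y to its left, z up, the work surface at z = 0. Lengths are in m, angles in rad, forces in N, time in s.
With the tool pointing down it reaches from about 0.425 to 0.925 m from the base axis. Payload 6.8 kg.
Tool frame: the origin (TCP) lies midway between the tips of the shut fingers; the grasp point (between the pads) lies 19 mm behind it; z points along the fingers, y is the direction in which the jaws open and shut (so a half turn about z gives the same grasp; the last joint's range is limited). The gripper opens to 85 mm and grips with 20 to 120 N. Pads are 22 mm wide; open, the fingers measure 114 mm over their backs; the gripper's body (76 mm by 85 mm) begins 54 mm behind the grasp point. The pads swing forward as they close: fully open they stand 13 mm farther back than shut.
Start: joints at [-0.108, 0.477, 0.022, 1.555, -0.011, 1.109, -0.083], TCP at [0.675, 0, 0.231] pointing down, gripper open.
Joint ranges: [-2.96, 2.96], [-0.34, 2.1], [-1.41, 1.46], [0.24, 2.44], [-1.37, 4.51], [0.17, 1.92], [-2.96, 2.96]. Speed limits (rad/s): [2.39, 2.39, 3.14, 3.14, 3.14, 3.14, 3.14].

## Interface

Orientations are given as a unit quaternion [w, x, y, z].
In Python, from station import readout, eyes, ticket gives the robot as it stands. The module is installed in compiled form; this text tells all that it offers.
- The arm moves only by the shell command python3 -m crank 'ROWS' [FORCE]. ROWS is JSON, a list of rows, each an object of numbers: "jaw": the opening in per cent of the stroke, from 0 (shut) to 100 (fully open); "x", "y", "z": the shift along the tool's x, y, z in mm; "ax", "ay", "az": the turn, a rotation vector about the tool's x, y, z in degrees. In form: [{"jaw": .., "x": .., "y": .., "z": .., "ax": .., "ay": .., "az": ..}, ...]. A call has 1 to 12 rows; each row shifts and turns the commanded pose from where the row before left it, along the tool's axes as they then stand; what a row does not reach is not made up. A row lasts 1/8 s, in which the tool goes at most 62.5 mm and 10.7 degrees, less where a joint would pass 70% of its speed; a pose out of reach is approached as far as the arm can. A call with a gripper value outside its range is refused whole. The fingers move at their own pace and stop on an object; FORCE is the grip in N (left out, the last holds). Time passes only in rows, so rows that do not move let the fingers close. It gives the time, the measured TCP pose, the force and the opening at its end, in the units of the state.
- readout.get_obs(): the state, without advancing time (a new reading comes with each control period).
- eyes.read_camera(name): name is "scene" or "side" or "wrist"; returns (picture, depth): 384x512x3 uint8, red, green, blue; 384x512 float32, m along the optical axis (not along the pixel's ray), 0 where there is no reading.
- eyes.calibration(name): a dict with "fx", "fy", "cx", "cy" (pixels), "R" (3x3) and "t" (3): a world point X has camera coordinates R X + t. Camera axes: x right, y down, z forward; pixel columns grow to the right and rows downward; lengths in m; the calibration is good to about 2 mm. A picture is of the moment at which its call begins: read the wrist's pose just before it. calibration takes no time and is no camera call; for the wrist camera it gives the pose at the moment of the call.
- ticket.hand_in(): hands the job in, once; it reports no verdict.
The state is a dict: "t": time; "q": joint angles; "joint_vel": joint speeds; "joint_torque": joint torques, N m; "eef_pos": TCP position; "tool_rot": TCP orientation; "contact_force": force on the tool from outside, world axes, zero at the start; "torque": the same for the moment, N m; "gripper_width": opening from 0.0 (shut) to 1.0 (fully open).
Only numpy, scipy, OpenCV 4.12 (cv2) and the standard library are available. Lean on these libraries where they do the work, as an engineer would, in place of code of your own. Each camera call takes 0.05 s, during which the arm holds its last target. There are 200 camera calls.

## Task

Get the counter scale ready and put the set of steel measures on it to be weighed: slide the platter along the scale, without lifting it off, until it drops flat into its pocket, then press the zero key while all the measures still stand on the table. After that stand the measures on the middle of the platter as one upright nest, largest first, each smaller one fully down inside the larger ones (there may be three to five of them), and leave the other things on the table where they are.

Things in the scene. Friction and masses are not known exactly. Their poses are not given: they have to be found in the camera images.
- scale: White counter scale, fixed; flat deck 55 mm above the table. Origin on the table under the middle of the platter's pocket; z up. From the pocket's edges the deck runs on 14 mm to +x and -y, 60 mm to +y (ledge where the platter lies askew at the start) and 65 mm to -x (panel with display and zero key).
- pocket (a point): Middle of the floor of the scale's pocket: a square recess 155 by 155 mm, 5 mm deep, its floor 50 mm above the table, its sides along the scale's x and y (this point's axes are the scale's). The platter seats in it with its axes along the scale's, 2.5 mm play each side.
- platter: Loose flat steel platter of the scale, 150 by 150 mm, 6 mm thick, about 0.45 kg. Origin at the centre of its underside, z up, sides along x and y. Starts flat on the deck, 90 to 112 mm to the scale's +y side of its seat, up to 8 mm off in x and 0.08 rad turned.
- platter_grip (a point): Middle of the top edge of the platter's upright grip flange, 71 mm to +y and 34 mm above the platter's origin. The flange runs along the platter's +y edge: 100 mm long (x), 8 mm thick (y), 28 mm high above the plate's upper face.
- zero (a joint): Travel of the scale's round zero key, 0 = up, 0.006 m = fully down (5 N); springs back when released. It is pressed downwards.
- zero_top (a point): Centre of the top of the zero key: grey round key 28 mm across in a black collar, on the -x key panel of the scale, its top about 16 mm above the deck.
- measure1: Steel measure no. 1 of 5 (1 = widest): open cylinder, outer diameter 96 mm, 52 mm high, wall 3, floor 4, about 0.15 kg. Origin at the centre of its underside, z up. Upright handle on the rim at its +x side: flat bar, centre 49.5 mm from the axis, 9 mm thick (x), 16 wide (y), from 52 to 90 mm high. Starts standing on the table, handle sideways or towards the robot; may be absent.
- measure2: Steel measure no. 2 of 5 (1 = widest): open cylinder, outer diameter 80 mm, 52 mm high, wall 3, floor 4, about 0.12 kg. Origin at the centre of its underside, z up. Upright handle on the rim at its +x side: flat bar, centre 41.5 mm from the axis, 9 mm thick (x), 16 wide (y), from 52 to 90 mm high. Starts standing on the table, handle sideways or towards the robot; may be absent.
- measure3: Steel measure no. 3 of 5 (1 = widest): open cylinder, outer diameter 64 mm, 52 mm high, wall 3, floor 4, about 0.1 kg. Origin at the centre of its underside, z up. Upright handle on the rim at its +x side: flat bar, centre 33.5 mm from the axis, 9 mm thick (x), 16 wide (y), from 52 to 90 mm high. Starts standing on the table, handle sideways or towards the robot; may be absent.
- measure4: Steel measure no. 4 of 5 (1 = widest): open cylinder, outer diameter 50 mm, 52 mm high, wall 3, floor 4, about 0.08 kg. Origin at the centre of its underside, z up. Upright handle on the rim at its +x side: flat bar, centre 26.5 mm from the axis, 9 mm thick (x), 16 wide (y), from 52 to 90 mm high. Starts standing on the table, handle sideways or towards the robot; may be absent.
- measure5: Steel measure no. 5 of 5 (1 = widest): open cylinder, outer diameter 37 mm, 52 mm high, wall 3, floor 4, about 0.06 kg. Origin at the centre of its underside, z up. Upright handle on the rim at its +x side: flat bar, centre 20 mm from the axis, 9 mm thick (x), 16 wide (y), from 52 to 90 mm high. Starts standing on the table, handle sideways or towards the robot; may be absent.
- spool: Bystander: small cardboard twine spool, 34 mm across, 40 mm high; origin at the centre of its underside.
- fish1: Bystander: whole dried fish, 160 mm long, 40 mm thick, along its x; origin under its middle.
- fish2: Bystander: whole dried fish, 170 mm long, 40 mm thick, along its x; origin under its middle.
- jar: Bystander: capped jar, 60 mm across, 85 mm high; origin at the centre of its underside.
- tape: Bystander: roll of amber packing tape lying flat, 90 mm across, 24 mm high; origin at the centre of its underside.
- tub: Bystander: small white foam tub, 100 by 80 by 50 mm; origin at the centre of its underside.
- marker: Bystander: black marker pen lying along its x, 124 mm long, 14 mm thick.
Not all that is in view belongs to the job. What is shaped like the measure3 but red is not meant.

How it is judged:
On the way, in this order (a step that is already met when the one before it is completed fails the run):
1. the platter has dropped into its pocket and lies flat (z of platter in the frame of scale below 0.0525 m and horizontal distance between platter and scale below 0.008 m and angle between the z axis of platter and the z axis of scale, either way round below 0.02 rad), for 0.2 s.
2. the zero key is pressed with the platter in its pocket and all measures still on the table (value of joint zero above 0.004 m and z of platter in the frame of scale below 0.0525 m and height (world z) of each of measure1, measure2, measure3, measure4, measure5 below 0.03 m), for 0.05 s.
At the end, for the whole second after the job is handed in: Platter flat in its pocket (to 2.5 mm); every measure present upright (0.06 rad), at rest, within 30 mm of the platter's centre, the largest on the platter and each smaller one down inside every larger one (to 3 mm); zero key up (all of step 1 and horizontal distance between each of measure1, measure2, measure3, measure4, measure5 and platter below 0.03 m and z of measure1 in the frame of platter between 0.004 and 0.009 m and angle between each of measure1, measure2, measure3, measure4, measure5's own z axis and vertical below 0.06 rad and linear speed of each of measure1, measure2, measure3, measure4, measure5 below 0.02 m/s and z of measure2 in the frame of platter between 0.004 and 0.013 m and z of measure2 in the frame of measure1 between 0.002 and 0.007 m and horizontal distance between measure2 and measure1 below 0.008 m and z of measure3 in the frame of platter between 0.004 and 0.017 m and z of measure3 in the frame of measure1 between 0.002 and 0.011 m and horizontal distance between measure3 and measure1 below 0.016 m and z of measure3 in the frame of measure2 between 0.002 and 0.007 m and horizontal distance between measure3 and measure2 below 0.008 m and z of measure4 in the frame of platter between 0.004 and 0.021 m and z of measure4 in the frame of measure1 between 0.002 and 0.015 m and horizontal distance between measure4 and measure1 below 0.023 m and z of measure4 in the frame of measure2 between 0.002 and 0.011 m and horizontal distance between measure4 and measure2 below 0.015 m and z of measure4 in the frame of measure3 between 0.002 and 0.007 m and horizontal distance between measure4 and measure3 below 0.007 m and z of measure5 in the frame of platter between 0.004 and 0.025 m and z of measure5 in the frame of measure1 between 0.002 and 0.019 m and horizontal distance between measure5 and measure1 below 0.0295 m and z of measure5 in the frame of measure2 between 0.002 and 0.015 m and horizontal distance between measure5 and measure2 below 0.0215 m and z of measure5 in the frame of measure3 between 0.002 and 0.011 m and horizontal distance between measure5 and measure3 below 0.0135 m and z of measure5 in the frame of measure4 between 0.002 and 0.007 m and horizontal distance between measure5 and measure4 below 0.0065 m and value of joint zero below 0.002 m); the robot touches nothing.
It fails at once if the platter is lifted off the scale (its middle more than 15 mm above the deck) (z of platter in the frame of scale above 0.07 m).
It fails at once if a bystander is shifted by more than 50 mm (distance of any of spool, fish1, fish2, jar, tape, tub, marker from where it was at the start of the episode above 0.05 m).
Of measure1, measure2, measure3, measure4, measure5 only 3 to 5 are there at a start; the rules pass over those that are not, and their reading is None.
At some moment in a run one of measure1, measure2, measure3, measure4, measure5 may be knocked a few centimetres aside while the robot is not near it.
It also fails if it takes over 210 s, if anything falls off the work surface, if the arm or the gripper's body presses on something with over 40 N, if the wrist force passes 120 N, or if a joint passes its speed limit or range.

## Working session

There is one attempt and no reset: what is moved stays moved. The work goes in short steps, Python scripts to look and compute and a shell command to move; the robot and the scene stay as the last step left them, time stands still between calls to the robot, and variables do not carry over. Pictures are saved under pics/ and viewed, about 12 in all and at most 16, crops included, and the job is handed in when it is done.

```bash
mkdir -p pics
cat > h.py <<'E'
import numpy as np, cv2
from station import readout, eyes, ticket
from scipy.spatial.transform import Rotation as Ro
def snap(name, fn=None):
    c=eyes.calibration(name); p,d=eyes.read_camera(name)
    if fn: cv2.imwrite('pics/'+fn, p[:,:,::-1])
    return p,d,c
def cloud(d,c):
    v,u=np.mgrid[0:d.shape[0],0:d.shape[1]]
    X=np.stack([(u-c['cx'])/c['fx']*d,(v-c['cy'])/c['fy']*d,d],-1)
    return (X-np.array(c['t']))@np.array(c['R'])   # R^T (X-t)
def ray(u,v,c,z):
    R=np.array(c['R']);t=np.array(c['t']);o=-R.T@t
    k=R.T@np.array([(u-c['cx'])/c['fx'],(v-c['cy'])/c['fy'],1]);return o+k*(z-o[2])/k[2]
E
python3 - <<'E'
from h import *
o=readout.get_obs();print(o['t'],o['eef_pos'],o['tool_rot'],o['contact_force'],o['gripper_width'])
for n in('scene','side','wrist'):
    p,d,c=snap(n,n+'0.png');R=np.array(c['R']);print(n,c['fx'],-R.T@np.array(c['t']),R[2]);np.savez(n+'0.npz',p=p,d=d,**{k:np.array(c[k]) for k in c})
E
```

```text
0.0 [ 6.74399384e-01 -1.11430965e-05  2.30311582e-01] [-6.06311542e-04  7.07108637e-01  7.07104320e-01 -6.98703303e-04] [ 0.36222198 -0.62842905 -0.53006679] 1.0001731846591524
scene 362.00173536889736 [1.30586363 0.40665989 1.05002063] [-0.57554964 -0.26727526 -0.7728561 ]
side 347.17478213427444 [0.4558213  0.90428723 0.58846797] [ 0.13970153 -0.85359584 -0.50185418]
wrist 290.62589494758174 [0.67480611 0.0826243  0.37380356] [-9.08742840e-04 -3.20493630e-01 -9.47250235e-01]
```

View pics/scene0.png

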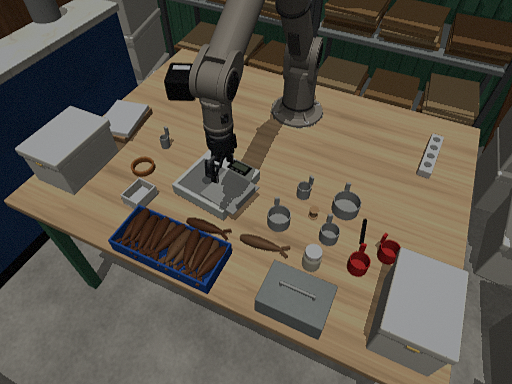

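View pics/side0.png

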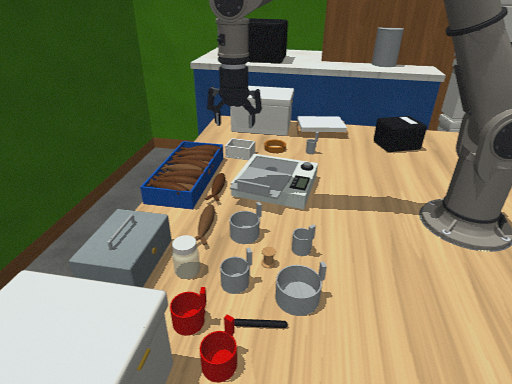

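The scene view shows five grey measures at about (165,138), (305,187), (346,203), (278,217) and (329,232). Two red decoys are at (358,262) and (388,250), and the scale is at (217,182), partly hidden by the arm.

Run:
```python
from h import *
for n,pts in (('scene',[(165,138),(305,187),(346,203),(278,217),(329,232),(358,262),(388,250)]),('side',[(311,146),(303,241),(299,290),(245,226),(235,273)])):
    f=np.load(n+'0.npz');P=cloud(f['d'],f)
    p=f['p'];hsv=cv2.cvtColor(p,cv2.COLOR_RGB2HSV)
    m=(P[...,2]>.006)&(P[...,2]<.12)&(f['d']>0)
    z=P[...,2]
    grey=m&(hsv[...,1]<60)
    nn,lab,st,ce=cv2.connectedComponentsWithStats(grey.astype(np.uint8),connectivity=8)
    for i in range(1,nn):
        if st[i,4]<40 or st[i,4]>9000: continue
        Q=P[lab==i]; print(n,ce[i].round(),st[i,4],'c',Q.mean(0).round(3),'ext',Q.min(0).round(3),Q.max(0).round(3))
```

```text
scene [129.   9.] 431 c [-0.413 -1.26   0.052] ext [-0.64  -1.305  0.006] [-0.192 -1.146  0.118]
scene [204.   4.] 288 c [-0.659 -0.883  0.057] ext [-0.702 -1.111  0.037] [-0.637 -0.742  0.072]
scene [269.  20.] 141 c [-0.653 -0.433  0.056] ext [-0.681 -0.508  0.036] [-0.636 -0.355  0.07 ]
scene [417.  50.] 2333 c [-0.684  0.395  0.059] ext [-1.052 -0.169  0.008] [-0.633  0.861  0.118]
scene [179.  74.] 314 c [ 0.122 -0.544  0.109] ext [ 0.032 -0.615  0.069] [ 0.195 -0.474  0.119]
scene [297. 110.] 1236 c [0.049 0.014 0.041] ext [-0.097 -0.117  0.006] [0.12  0.115 0.12 ]
scene [ 95. 148.] 3033 c [ 0.628 -0.601  0.06 ] ext [ 0.313 -0.743  0.006] [ 0.833 -0.553  0.12 ]
scene [165. 138.] 152 c [ 0.46  -0.403  0.044] ext [ 0.436 -0.426  0.006] [ 0.481 -0.387  0.094]
scene [430. 155.] 587 c [0.072 0.596 0.034] ext [-0.067  0.565  0.007] [0.175 0.628 0.042]
scene [218. 186.] 3244 c [ 0.597 -0.078  0.055] ext [ 0.443 -0.233  0.006] [0.695 0.059 0.096]
scene [305. 188.] 244 c [0.456 0.206 0.04 ] ext [0.43  0.178 0.006] [0.484 0.227 0.093]
scene [139. 193.] 666 c [ 0.732 -0.331  0.03 ] ext [ 
[... 1054 characters left out ...]
]
side [245. 225.] 852 c [0.608 0.173 0.035] ext [0.57  0.131 0.006] [0.649 0.214 0.092]
side [123. 248.] 5372 c [0.847 0.359 0.074] ext [0.789 0.232 0.006] [0.933 0.433 0.111]
side [303. 240.] 514 c [0.453 0.214 0.04 ] ext [0.428 0.18  0.007] [0.48  0.232 0.091]
side [185. 256.] 924 c [0.71  0.345 0.058] ext [0.685 0.241 0.006] [0.742 0.361 0.088]
side [236. 272.] 920 c [0.593 0.351 0.036] ext [0.561 0.317 0.006] [0.627 0.383 0.093]
side [300. 288.] 1560 c [0.451 0.368 0.034] ext [0.402 0.318 0.006] [0.502 0.415 0.091]
side [261. 323.] 274 c [0.52  0.454 0.012] ext [0.47  0.442 0.006] [0.57  0.464 0.016]
side [158. 362.] 1150 c [0.659 0.603 0.077] ext [0.657 0.561 0.008] [0.66  0.663 0.12 ]
```

View pics/wrist0.png

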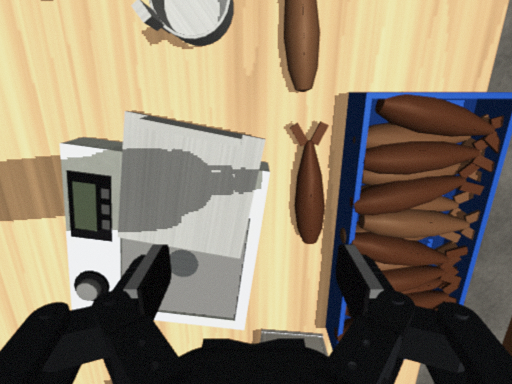

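The wrist view (up = world +y, right = +x) shows the scale with its pocket at bottom, around (190,280). The platter lies askew to +y with its flange along the top, (125,112) to (265,138), and the key is at (90,285). I'll back up for a clear view of the scale and work out handle directions from the clouds.

```bash
python3 -m crank '[{"x":-25,"y":-45,"z":-45},{"x":-25,"y":-45,"z":-45},{}]'
python3 - <<'E'
from h import *
p,d,c=snap('wrist','wrist1.png');np.savez('wrist1.npz',p=p,d=d,**{k:np.array(c[k]) for k in c})
o=readout.get_obs();print(o['eef_pos'])
P=cloud(d,c);z=P[...,2]
for lo,hi in((.047,.0535),(.053,.0575),(.0585,.064),(.084,.094)):
    m=((z>lo)&(z<hi)&(d>0)).astype(np.uint8);m=cv2.morphologyEx(m,cv2.MORPH_OPEN,np.ones((3,3)))
    n,l,s,ce=cv2.connectedComponentsWithStats(m)
    for i in range(1,n):
        if s[i,4]>150:
            Q=P[l==i];print(lo,s[i],Q.mean(0).round(4),cv2.minAreaRect((Q[:,:2]*1000).astype(np.float32)))
# measures
C=dict(m1=(.451,.366,.056),m2=(.61,.17,.048),m3=(.593,.35,.04),m4=(.456,.206,.033),m5=(.46,-.403,.027))
fs=[np.load(n+'0.npz') for n in('scene','side')]
for k,(x,y,r) in C.items():
  for f in fs:
    P=cloud(f['d'],f);m=(np.hypot(P[...,0]-x,P[...,1]-y)<r+.008)&(f['d']>0)
    H=P[m&(P[...,2]>.06)&(P[...,2]<.1)];B=P[m&(P[...,2]>.01)&(P[...,2]<.055)]
    rim=P[m&(P[...,2]>.047)&(P[...,2]<.056)]
    # circle fit on rim
    A=np.c_[2*rim[:,:2],np.ones(len(rim))];s=np.linalg.lstsq(A,(rim[:,:2]**2).sum(1),rcond=None)[0]
    print(k,'H',H.mean(0).round(4),len(H),'rim',s[:2].round(4),np.sqrt(s[2]+s[0]**2+s[1]**2).round(4),len(rim),'ang',np.degrees(np.arctan2(*(H.mean(0)[:2]-s[:2])[::-1])).round(1))
E
```

```text
[6.74666463e-01 1.21994703e-05 2.30723744e-01]
0.047 [366 125  32  24 231] [0.8122 0.0367 0.0509] ((813.6737670898438, 38.015953063964844), (40.34869384765625, 15.055547714233398), 38.92344665527344)
0.047 [363 171  16  15 166] [ 0.811  -0.0144  0.0503] ((810.6300048828125, -15.378559112548828), (15.243531227111816, 19.158065795898438), 17.02493667602539)
0.047 [ 159  235   89   85 4647] [ 0.6099 -0.1603  0.051 ] ((607.0623779296875, -145.71405029296875), (130.69715881347656, 104.75572967529297), 82.03580474853516)
0.047 [121 238  31  36 600] [ 0.5211 -0.1119  0.051 ] ((525.067138671875, -120.98224639892578), (52.10416030883789, 37.08118438720703), 81.4477767944336)
0.053 [373 129  71  20 550] [0.8397 0.034  0.0555] ((844.5863647460938, 34.30274963378906), (77.78524780273438, 17.713903427124023), 5.781961441040039)
0.053 [484 132  18  15 186] [0.9361 0.0311 0.0558] ((936.6458129882812, 30.803340911865234), (13.016613006591797, 21.343765258789062), 56.2229118347168)
0.053 [  60  143   63  166 7303] [ 0.4821 -0.0594  0.0558] ((479.0604248046875, -89.17979431152344), (225.97378540039062
[... 3089 characters left out ...]
4074 0.352  0.0785] 103 rim [0.4536 0.3665] 0.0463 286 ang -162.5
m2 H [0.5801 0.146  0.0795] 38 rim [0.6126 0.1687] 0.0386 84 ang -145.1
m2 H [0.5754 0.1519 0.0778] 59 rim [0.6095 0.1722] 0.0385 149 ang -149.3
m3 H [0.5702 0.3313 0.08  ] 43 rim [0.5984 0.3462] 0.0304 77 ang -152.1
m3 H [0.5649 0.3379 0.079 ] 82 rim [0.5957 0.3497] 0.0303 168 ang -158.9
m4 H [0.4387 0.2191 0.0787] 36 rim [0.4574 0.2032] 0.0231 47 ang 139.7
m4 H [0.4345 0.2247 0.0771] 88 rim [0.4532 0.2061] 0.024 85 ang 135.1
m5 H [ 0.4421 -0.4023  0.0773] 32 rim [ 0.4603 -0.4067] 0.0169 33 ang 166.4
m5 H [ 0.4374 -0.3949  0.0766] 25 rim [ 0.4558 -0.4027] 0.0169 28 ang 157.0schema error: expected keys jaw, x, y, z, ax, ay, az
```

View pics/wrist1.png

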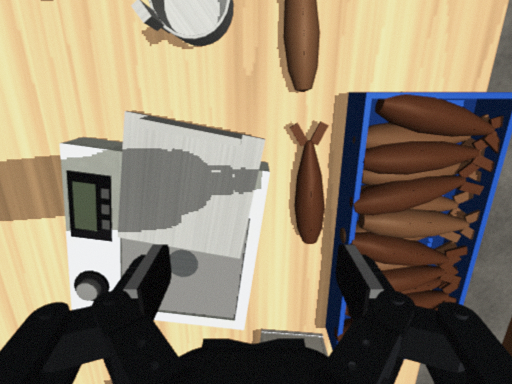

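The empty row was refused because each row needs all seven keys, so nothing moved. The data is good anyway:
- **Platter:** centre (0.5994, -0.0268), yaw -11.3°. Its flange is exactly where that predicts.
- **Scale:** origin about (0.5835, -0.129), yaw -8.1°. In the scale frame the platter is at (1.5, 103) mm and turned -3.2°, which fits the spec.
- **Measures:** all five are present.

Next I grip the flange.

```bash
cat >> h.py <<'E'
def rel(x,y,z,a,o=None):
    """needed turn then shift (tool axes after the turn); a = world angle of tool y, deg"""
    o=o or readout.get_obs();q=o['tool_rot'];R=Ro.from_quat([q[1],q[2],q[3],q[0]]).as_matrix()
    s,c=np.sin(np.radians(a)),np.cos(np.radians(a))
    T=np.array([[-s,c,0],[c,s,0],[0,0,-1.]]);
    print('pos',o['eef_pos'].round(4),'a',np.degrees(np.arctan2(R[1,1],R[0,1])).round(2),'q7',round(o['q'][6],2),'F',np.round(o['contact_force'],1),'t',round(o['t'],1),'w',round(o['gripper_width'],3))
    print('turn',np.degrees(Ro.from_matrix(R.T@T).as_rotvec()).round(2),'shift',(T.T@(np.array([x,y,z])-o['eef_pos'])*1000).round(1))
E
python3 -c "
from h import *
rel(.6134,.0430,.120,78.73)"
```

```text
pos [0.6747 0.     0.2307] a 0.01 q7 -0.08 F [-0.3 -0.4 -0.8] t 0.2 w 1.001
turn [-6.000e-02 -4.000e-02 -7.872e+01] shift [ 68.5  30.2 110.7]
```

```bash
python3 -m crank '[{"jaw":45,"x":0,"y":0,"z":0,"ax":0,"ay":0,"az":-9.84},{"jaw":45,"x":0,"y":0,"z":0,"ax":0,"ay":0,"az":-9.84},{"jaw":45,"x":0,"y":0,"z":0,"ax":0,"ay":0,"az":-9.84},{"jaw":45,"x":0,"y":0,"z":0,"ax":0,"ay":0,"az":-9.84},{"jaw":45,"x":0,"y":0,"z":0,"ax":0,"ay":0,"az":-9.84},{"jaw":45,"x":0,"y":0,"z":0,"ax":0,"ay":0,"az":-9.84},{"jaw":45,"x":0,"y":0,"z":0,"ax":0,"ay":0,"az":-9.84},{"jaw":45,"x":0,"y":0,"z":0,"ax":0,"ay":0,"az":-9.84},{"jaw":45,"x":23,"y":10,"z":37,"ax":0,"ay":0,"az":0},{"jaw":45,"x":23,"y":10,"z":37,"ax":0,"ay":0,"az":0},{"jaw":45,"x":23,"y":10,"z":37,"ax":0,"ay":0,"az":0},{"jaw":45,"x":0,"y":0,"z":0,"ax":0,"ay":0,"az":0}]' 30
python3 -c "
from h import *
rel(.6134,.0430,.070,78.73)"
```

```text
t: 1.7
eef_pos: [0.6096, 0.044, 0.1175]
tool_rot: [-0.004, 0.097, 0.995, -0.001]
contact_force: [-0.4, 0.0, 0.5]
gripper_width: 0.453
pos [0.6096 0.044  0.1175] a 78.88 q7 1.05 F [-0.4  0.   0.5] t 1.7 w 0.453
turn [-0.1  -0.39  0.15] shift [-3.9 -0.2 47.5]
```

```bash
python3 -m crank '[{"jaw":45,"x":-4,"y":0,"z":16,"ax":0,"ay":0,"az":0},{"jaw":45,"x":0,"y":0,"z":16,"ax":0,"ay":0,"az":0},{"jaw":45,"x":0,"y":0,"z":14,"ax":0,"ay":0,"az":0},{"jaw":45,"x":0,"y":0,"z":0,"ax":0,"ay":0,"az":0},{"jaw":0,"x":0,"y":0,"z":0,"ax":0,"ay":0,"az":0},{"jaw":0,"x":0,"y":0,"z":0,"ax":0,"ay":0,"az":0},{"jaw":0,"x":0,"y":0,"z":0,"ax":0,"ay":0,"az":0},{"jaw":0,"x":0,"y":0,"z":0,"ax":0,"ay":0,"az":0},{"jaw":0,"x":0,"y":0,"z":0,"ax":0,"ay":0,"az":0},{"jaw":0,"x":0,"y":0,"z":0,"ax":0,"ay":0,"az":0}]' 30
python3 - <<'E'
from h import *
# target: flange centre in scale frame at (0,71), seat
S=np.array([.5835,-.129]);b=np.radians(-8.1);u=np.array([np.cos(b),np.sin(b)]);v=np.array([-u[1],u[0]])
g=S+v*.071;print(g);rel(g[0],g[1],.0715,81.9)
E
```

```text
t: 2.95
eef_pos: [0.6176, 0.0423, 0.0748]
tool_rot: [0.001, 0.098, 0.995, 0.0]
contact_force: [0.0, -0.2, 4.7]
gripper_width: 0.081
[ 0.59350399 -0.05870832]
pos [0.6176 0.0423 0.0748] a 78.72 q7 1.04 F [ 0.  -0.2  4.7] t 3.0 w 0.081
turn [ 0.02  0.06 -3.18] shift [   9.7 -103.4    3.3]
```

```bash
python3 -m crank '[{"jaw":0,"x":0,"y":0,"z":0,"ax":0,"ay":0,"az":-3.2},{"jaw":0,"x":0.6,"y":-11,"z":0,"ax":0,"ay":0,"az":0},{"jaw":0,"x":0.6,"y":-11,"z":0,"ax":0,"ay":0,"az":0},{"jaw":0,"x":0.6,"y":-11,"z":0,"ax":0,"ay":0,"az":0},{"jaw":0,"x":0.6,"y":-11,"z":0,"ax":0,"ay":0,"az":0},{"jaw":0,"x":0.6,"y":-11,"z":0,"ax":0,"ay":0,"az":0},{"jaw":0,"x":0.6,"y":-11,"z":0,"ax":0,"ay":0,"az":0},{"jaw":0,"x":0.6,"y":-11,"z":0,"ax":0,"ay":0,"az":0},{"jaw":0,"x":0.6,"y":-11,"z":0,"ax":0,"ay":0,"az":0},{"jaw":0,"x":0.6,"y":-9,"z":0,"ax":0,"ay":0,"az":0},{"jaw":0,"x":0,"y":0,"z":0,"ax":0,"ay":0,"az":0},{"jaw":0,"x":0,"y":0,"z":0,"ax":0,"ay":0,"az":0}]'
python3 - <<'E'
from h import *
rel(.5978,-.0593,.0715,81.9)
p,d,c=snap('wrist','w2.png');P=cloud(d,c);z=P[...,2]
m=((z>.052)&(z<.066)&(d>0));print(np.percentile(z[m],[5,50,95]))
E
```

```text
t: 4.45
eef_pos: [0.5992, -0.0517, 0.075]
tool_rot: [0.001, 0.07, 0.998, 0.001]
contact_force: [0.9, 1.8, 6.1]
gripper_width: 0.08
pos [ 0.5992 -0.0517  0.075 ] a 81.95 q7 1.24 F [0.9 1.8 6.1] t 4.5 w 0.08
turn [0.11 0.11 0.05] shift [ 0.3 -7.7  3.5]
[0.05494733 0.05749147 0.06153522]
```

View pics/w2.png

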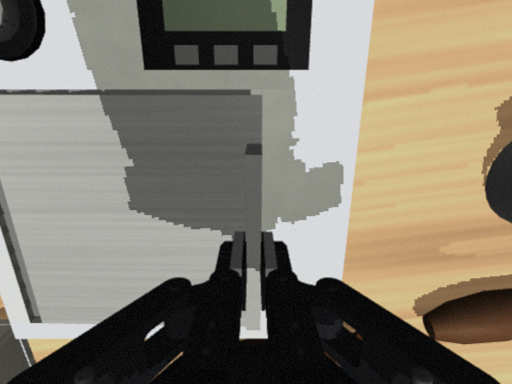

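The wrist view (up = -x, left = -y) shows the platter square in the pocket. A gap of about 8 mm is still open on the left, (5,180) to (35,320), and the flange side is still up on the ledge. I'll slide the last 8 mm and then open.

```bash
python3 -m crank '[{"jaw":0,"x":0,"y":-4,"z":0,"ax":0,"ay":0,"az":0},{"jaw":0,"x":0,"y":-4,"z":0,"ax":0,"ay":0,"az":0},{"jaw":0,"x":0,"y":0,"z":0,"ax":0,"ay":0,"az":0},{"jaw":0,"x":0,"y":0,"z":0,"ax":0,"ay":0,"az":0},{"jaw":30,"x":0,"y":0,"z":0,"ax":0,"ay":0,"az":0},{"jaw":30,"x":0,"y":0,"z":0,"ax":0,"ay":0,"az":0},{"jaw":30,"x":0,"y":0,"z":0,"ax":0,"ay":0,"az":0},{"jaw":30,"x":0,"y":0,"z":-30,"ax":0,"ay":0,"az":0},{"jaw":30,"x":0,"y":0,"z":-40,"ax":0,"ay":0,"az":0},{"jaw":30,"x":0,"y":0,"z":-60,"ax":0,"ay":0,"az":0},{"jaw":30,"x":0,"y":0,"z":0,"ax":0,"ay":0,"az":0},{"jaw":30,"x":0,"y":0,"z":0,"ax":0,"ay":0,"az":0}]'
cat >> h.py <<'E'
def platter(fn='w.png'):
    p,d,c=snap('wrist',fn);P=cloud(d,c);z=P[...,2]
    near=np.hypot(P[...,0]-.5835,P[...,1]+.129)<.125
    for lo,hi in((.0525,.0565),(.0565,.064),(.07,.078),(.079,.094)):
        m=((z>lo)&(z<hi)&(d>0)&near).astype(np.uint8);m=cv2.morphologyEx(m,cv2.MORPH_OPEN,np.ones((3,3)))
        n,l,s,ce=cv2.connectedComponentsWithStats(m)
        for i in range(1,n):
            if s[i,4]>150:
                Q=P[l==i];A=np.c_[Q[:,:2]-Q[:,:2].mean(0),np.ones(len(Q))];k=np.linalg.lstsq(A,Q[:,2],rcond=None)[0]
                r=cv2.minAreaRect((Q[:,:2]*1000).astype(np.float32));print(lo,s[i,4],Q.mean(0).round(4),'slope',k[:2].round(4),np.round(r[0],1),np.round(r[1],1),round(r[2],1))
    return p,d,c
E
python3 - <<'E'
from h import *
rel(.5978,-.0593,.15,81.9)
platter('w3.png')
E
```

```text
t: 6.0
eef_pos: [0.5968, -0.0612, 0.2043]
tool_rot: [0.0, 0.07, 0.998, -0.0]
contact_force: [-0.2, -0.2, -0.5]
gripper_width: 0.3
pos [ 0.5968 -0.0612  0.2043] a 81.91 q7 1.31 F [-0.2 -0.2 -0.5] t 6.0 w 0.3
turn [-0.01  0.01  0.01] shift [-0.7  2.  54.3]
0.0525 2912 [ 0.4858 -0.1367  0.0555] slope [0.0006 0.0002] [ 481.7 -138.8] [130.5  48.1] 83.9
0.0525 221 [ 0.5098 -0.0608  0.0555] slope [-0.0097  0.0037] [509.8 -60.7] [34.2 10.2] 88.7
0.0525 159 [ 0.5153 -0.032   0.0555] slope [-0.0033 -0.0004] [514.5 -32.5] [21.2 11.2] 56.8
0.0525 3179 [ 0.597  -0.0339  0.0556] slope [ 0.0004 -0.001 ] [604.8 -30.6] [ 47.2 166.8] 81.3
0.0525 944 [ 0.5443 -0.2083  0.0555] slope [0.0012 0.0086] [ 546.5 -208.4] [15.5 92.4] 81.5
0.0525 361 [ 0.6133 -0.2179  0.0555] slope [0.0029 0.0098] [ 614.4 -218. ] [14.9 44.9] 82.1
0.0525 237 [ 0.6492 -0.2217  0.0555] slope [ 0.0045 -0.0007] [ 648.7 -222.2] [25.5 18.9] 12.6
0.0525 674 [ 0.6615 -0.1713  0.0554] slope [ 0.0356 -0.0044] [ 661.7 -172.3] [84.3 14.6] 81.8
0.0525 244 [ 0.6737 -0.0817  0.0554] slope [ 0.0371 -0.0036] [674.8 -80.6] [33. 14.] 81.2
0.0565 677 [ 0.4753 -0.152   0.0612] slope [-0.0269 -0.0215] [ 474.6 -154.5] [23.5 43.3] 15.1
0.07 500 [ 0.4689 -0.1561  0.0716] slope [-0.0175 -0.0024] [ 470.  -156.1] [16.8 26.2] 10.4
0.079 854 [ 0.5876 -0.0591  0.0847] slope [-0.0013 -0.0136] [591.2 -59.4] [  7.4 100.2] 81.8
```

View pics/w3.png

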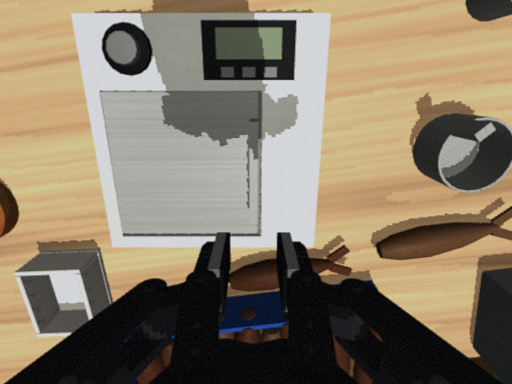

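The platter has dropped flush: its top is about 0.056 m, the flange top 0.0847 m, and the edges are square with the pocket. The key's grey top is centred near (122,47). I'll locate it by ray and go press it with shut fingers.

Run:
```python
from h import *
p=cv2.imread('pics/w3.png');c=eyes.calibration('wrist')
hsv=cv2.cvtColor(p,cv2.COLOR_BGR2HSV);m=np.zeros(p.shape[:2],np.uint8);m[25:75,100:152]=(p[25:75,100:152].max(2)>70)&(p[25:75,100:152].max(2)<185)
n,l,s,ce=cv2.connectedComponentsWithStats(m)
i=1+np.argmax(s[1:,4]);print(s[i],ce[i]);k=ray(*ce[i],c,.071);k2=ray(123,48,c,.071);print(k,k2)
rel(k[0],k[1],.085,81.9)
```

```text
[106  31  31  33 815] [120.8392638   46.99386503]
[ 0.46435208 -0.15737191  0.071     ] [ 0.46537463 -0.1557505   0.071     ]
pos [ 0.5962 -0.0612  0.2033] a 81.92 q7 1.31 F [-0.2  0.1 -0. ] t 6.0 w 0.302
turn [-0.02 -0.1   0.02] shift [ 117.  -113.8  118.3]
```

```bash
python3 -m crank '[{"jaw":0,"x":39,"y":-38,"z":0,"ax":0,"ay":0,"az":0},{"jaw":0,"x":39,"y":-38,"z":0,"ax":0,"ay":0,"az":0},{"jaw":0,"x":39,"y":-38,"z":0,"ax":0,"ay":0,"az":0},{"jaw":0,"x":0,"y":0,"z":40,"ax":0,"ay":0,"az":0},{"jaw":0,"x":0,"y":0,"z":40,"ax":0,"ay":0,"az":0},{"jaw":0,"x":0,"y":0,"z":38,"ax":0,"ay":0,"az":0},{"jaw":0,"x":0,"y":0,"z":0,"ax":0,"ay":0,"az":0},{"jaw":0,"x":0,"y":0,"z":0,"ax":0,"ay":0,"az":0}]'
python3 -c "
from h import *
rel(.465,-.157,.071,81.9)"
```

```text
t: 7.05
eef_pos: [0.4654, -0.1574, 0.0867]
tool_rot: [-0.0, 0.07, 0.998, 0.0]
contact_force: [0.7, -0.4, 0.1]
gripper_width: 0.003
pos [ 0.4654 -0.1574  0.0867] a 81.93 q7 1.48 F [ 0.7 -0.4  0.1] t 7.0 w 0.003
turn [ 0.01 -0.01  0.03] shift [ 0.4  0.4 15.7]
```

```bash
python3 -m crank '[{"jaw":0,"x":0,"y":0,"z":12,"ax":0,"ay":0,"az":0},{"jaw":0,"x":0,"y":0,"z":5,"ax":0,"ay":0,"az":0},{"jaw":0,"x":0,"y":0,"z":3,"ax":0,"ay":0,"az":0},{"jaw":0,"x":0,"y":0,"z":2,"ax":0,"ay":0,"az":0},{"jaw":0,"x":0,"y":0,"z":1,"ax":0,"ay":0,"az":0},{"jaw":0,"x":0,"y":0,"z":0,"ax":0,"ay":0,"az":0},{"jaw":0,"x":0,"y":0,"z":0,"ax":0,"ay":0,"az":0}]'
```

```text
t: 7.92
eef_pos: [0.4656, -0.1577, 0.0649]
tool_rot: [0.0, 0.071, 0.998, -0.0]
contact_force: [-5.0, 1.2, 19.6]
gripper_width: -0.001
```

The key bottomed out: 19.6 N at z 0.065 m. I release it and go look at the measures from above.

```bash
python3 -m crank '[{"jaw":0,"x":0,"y":0,"z":-40,"ax":0,"ay":0,"az":0},{"jaw":0,"x":0,"y":0,"z":-50,"ax":0,"ay":0,"az":0},{"jaw":50,"x":0,"y":0,"z":-50,"ax":0,"ay":0,"az":10},{"jaw":50,"x":0,"y":0,"z":-50,"ax":0,"ay":0,"az":10},{"jaw":50,"x":0,"y":0,"z":-50,"ax":0,"ay":0,"az":10},{"jaw":50,"x":0,"y":0,"z":0,"ax":0,"ay":0,"az":10},{"jaw":50,"x":0,"y":0,"z":0,"ax":0,"ay":0,"az":10},{"jaw":50,"x":0,"y":0,"z":0,"ax":0,"ay":0,"az":10},{"jaw":50,"x":0,"y":0,"z":0,"ax":0,"ay":0,"az":2}]'
python3 -c "
from h import *
rel(.50,.22,.33,20)"
```

```text
t: 9.05
eef_pos: [0.4649, -0.1574, 0.3031]
tool_rot: [-0.0, 0.574, 0.819, -0.0]
contact_force: [-0.5, 0.8, -0.6]
gripper_width: 0.503
pos [ 0.4649 -0.1574  0.3031] a 19.91 q7 0.52 F [-0.5  0.8 -0.6] t 9.1 w 0.503
turn [-0.02 -0.01 -0.09] shift [342.6 162.  -26.9]
```

```bash
python3 -m crank '[{"jaw":50,"x":50,"y":23,"z":-4,"ax":0,"ay":0,"az":0},{"jaw":50,"x":50,"y":23,"z":-4,"ax":0,"ay":0,"az":0},{"jaw":50,"x":49,"y":23,"z":-4,"ax":0,"ay":0,"az":0},{"jaw":50,"x":49,"y":23,"z":-4,"ax":0,"ay":0,"az":0},{"jaw":50,"x":49,"y":23,"z":-4,"ax":0,"ay":0,"az":0},{"jaw":50,"x":49,"y":23,"z":-4,"ax":0,"ay":0,"az":0},{"jaw":50,"x":47,"y":24,"z":-3,"ax":0,"ay":0,"az":0},{"jaw":50,"x":0,"y":0,"z":0,"ax":0,"ay":0,"az":0},{"jaw":50,"x":0,"y":0,"z":0,"ax":0,"ay":0,"az":0}]'
cat >> h.py <<'E'
SP=dict(m1=(.048,.0495),m2=(.040,.0415),m3=(.032,.0335),m4=(.025,.0265),m5=(.0185,.020))
def meas(k,x,y,d,c,tab=0.):
    """handle top centre + direction, rim circle, from one view near (x,y); tab=height it stands at"""
    r,h=SP[k];P=cloud(d,c);z=P[...,2]-tab
    m=(np.hypot(P[...,0]-x,P[...,1]-y)<r+.03)&(d>0)
    H=((z>.084)&(z<.095)&m).astype(np.uint8);n,l,s,ce=cv2.connectedComponentsWithStats(H)
    if n<2: print(k,'no handle');return
    i=1+np.argmax(s[1:,4]);Q=P[l==i];rc=cv2.minAreaRect((Q[:,:2]*1000).astype(np.float32))
    hc=np.array(rc[0])/1000
    rim=P[m&(z>.047)&(z<.0545)];rim=rim[np.hypot(rim[:,0]-x,rim[:,1]-y)<r+.012]
    A=np.c_[2*rim[:,:2],np.ones(len(rim))];q=np.linalg.lstsq(A,(rim[:,:2]**2).sum(1),rcond=None)[0];R=np.sqrt(q[2]+q[0]**2+q[1]**2)
    e=hc-q[:2];ang=np.degrees(np.arctan2(e[1],e[0]))
    # long side of the rect is tangential
    w,hh=rc[1];t=rc[2] if w<hh else rc[2]-90   # angle of the short side = radial
    while t-ang>90:t-=180
    while t-ang<-90:t+=180
    print(k,'handle',hc.round(4),'z',Q[:,2].mean().round(4),np.round(rc[1],1),'rim c',q[:2].round(4),'R',R.round(4),'n',len(rim),'dist',np.hypot(*e).round(4),'exp',h,'ang',ang.round(1),'rect ang',round(t,1))
E
python3 - <<'E'
from h import *
rel(.50,.22,.33,20)
p,d,c=snap('wrist','w4.png')
for k,x,y in(('m1',.4547,.3645),('m2',.611,.170),('m3',.597,.348),('m4',.4553,.2047)): meas(k,x,y,d,c)
E
```

```text
t: 10.18
eef_pos: [0.5006, 0.2195, 0.3299]
tool_rot: [-0.0, 0.574, 0.819, -0.001]
contact_force: [2.1, -0.0, -0.5]
gripper_width: 0.503
pos [0.5006 0.2195 0.3299] a 20.0 q7 -0.28 F [ 2.1 -0.  -0.5] t 10.2 w 0.503
turn [-0.06  0.03  0.  ] shift [ 0.7 -0.3 -0.1]
m1 handle [0.4095 0.348 ] z 0.0902 [ 9.4 16.5] rim c [0.4562 0.3648] R 0.046 n 496 dist 0.0496 exp 0.0495 ang -160.2 rect ang -159.4
m2 handle [0.5794 0.1473] z 0.09 [ 8.8 16.7] rim c [0.6125 0.1717] R 0.0382 n 374 dist 0.0412 exp 0.0415 ang -143.6 rect ang -144.8
m3 handle [0.5685 0.3332] z 0.09 [ 9.4 15.9] rim c [0.5979 0.3484] R 0.0302 n 376 dist 0.0331 exp 0.0335 ang -152.8 rect ang -153.5
m4 handle [0.4372 0.2208] z 0.0904 [16.3  8.9] rim c [0.458  0.2052] R 0.0234 n 210 dist 0.0259 exp 0.0265 ang 143.2 rect ang 142.8
```

View pics/w4.png

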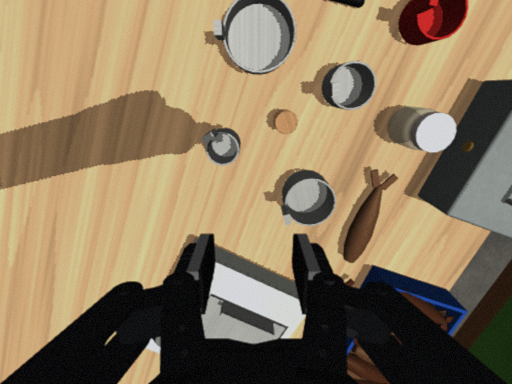

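This view shows all four left-side measures in bare grey steel, with handles towards the robot: m1 (258,35), m4 (222,145), m3 (348,85) and m2 (308,197). The only m3-shaped decoys are the red ones at (433,18). Sizes and handle offsets match the spec to 1 mm. Starting with m1.

```bash
python3 -c "
from h import *
rel(.4095,.348,.056,20.4)
rel(.5685,.3332,.056,26.8)"
```

```text
pos [0.5007 0.2187 0.3299] a 19.89 q7 -0.28 F [ 0.4 -0.8 -0.7] t 10.2 w 0.498
turn [-0.05  0.05 -0.51] shift [153.  -40.4 273.9]
pos [0.5007 0.2187 0.3299] a 19.89 q7 -0.28 F [ 0.4 -0.8 -0.7] t 10.2 w 0.498
turn [-0.05  0.05 -6.91] shift [ 71.6 112.1 273.9]
```

```bash
python3 -m crank '[{"jaw":50,"x":0,"y":0,"z":0,"ax":0,"ay":0,"az":-0.5},{"jaw":50,"x":38,"y":-10,"z":43,"ax":0,"ay":0,"az":0},{"jaw":50,"x":38,"y":-10,"z":43,"ax":0,"ay":0,"az":0},{"jaw":50,"x":38,"y":-10,"z":43,"ax":0,"ay":0,"az":0},{"jaw":50,"x":39,"y":-10.4,"z":43,"ax":0,"ay":0,"az":0},{"jaw":50,"x":0,"y":0,"z":34,"ax":0,"ay":0,"az":0},{"jaw":50,"x":0,"y":0,"z":0,"ax":0,"ay":0,"az":0},{"jaw":50,"x":0,"y":0,"z":0,"ax":0,"ay":0,"az":0}]' 40
python3 -c "
from h import *
rel(.4095,.348,.056,20.4)"
```

```text
t: 11.22
eef_pos: [0.4107, 0.3491, 0.1256]
tool_rot: [0.0, 0.571, 0.821, 0.001]
contact_force: [0.9, -0.4, 0.4]
gripper_width: 0.498
pos [0.4107 0.3491 0.1256] a 20.33 q7 -0.72 F [ 0.9 -0.4  0.4] t 11.2 w 0.498
turn [ 0.09 -0.01 -0.07] shift [-0.7 -1.5 69.6]
```

```bash
python3 -m crank '[{"jaw":50,"x":-0.5,"y":-1,"z":30,"ax":0,"ay":0,"az":0},{"jaw":50,"x":0,"y":0,"z":30,"ax":0,"ay":0,"az":0},{"jaw":50,"x":0,"y":0,"z":9,"ax":0,"ay":0,"az":0},{"jaw":50,"x":0,"y":0,"z":0,"ax":0,"ay":0,"az":0},{"jaw":0,"x":0,"y":0,"z":0,"ax":0,"ay":0,"az":0},{"jaw":0,"x":0,"y":0,"z":0,"ax":0,"ay":0,"az":0},{"jaw":0,"x":0,"y":0,"z":0,"ax":0,"ay":0,"az":0},{"jaw":0,"x":0,"y":0,"z":0,"ax":0,"ay":0,"az":0},{"jaw":0,"x":0,"y":0,"z":0,"ax":0,"ay":0,"az":0},{"jaw":0,"x":0,"y":0,"z":-20,"ax":0,"ay":0,"az":0},{"jaw":0,"x":0,"y":0,"z":0,"ax":0,"ay":0,"az":0},{"jaw":0,"x":0,"y":0,"z":0,"ax":0,"ay":0,"az":0}]' 40
python3 - <<'E'
from h import *
p,d,c=snap('wrist','w5.png');s=snap('side','s5.png')
# target: nest centre (.583,-.129), handle dir -159.6 => handle at C + .0495*dir
C=np.array([.583,-.129]);a=np.radians(-159.6);H=C+.0495*np.array([np.cos(a),np.sin(a)]);print(H)
rel(H[0],H[1],.18,20.4)
cv2.imwrite('pics/s5c.png',cv2.resize(s[0][190:340,190:390,::-1],None,fx=3,fy=3))
E
```

```text
t: 12.72
eef_pos: [0.4085, 0.3483, 0.0749]
tool_rot: [0.0, 0.571, 0.821, -0.0]
contact_force: [0.5, -0.3, -1.4]
gripper_width: 0.101
[ 0.53660454 -0.14625432]
pos [0.4083 0.3482 0.0746] a 20.42 q7 -0.77 F [ 0.5 -1.  -1.8] t 12.8 w 0.096
turn [-0.06  0.03  0.02] shift [-508.2  -52.1 -105.4]
```

View pics/s5c.png

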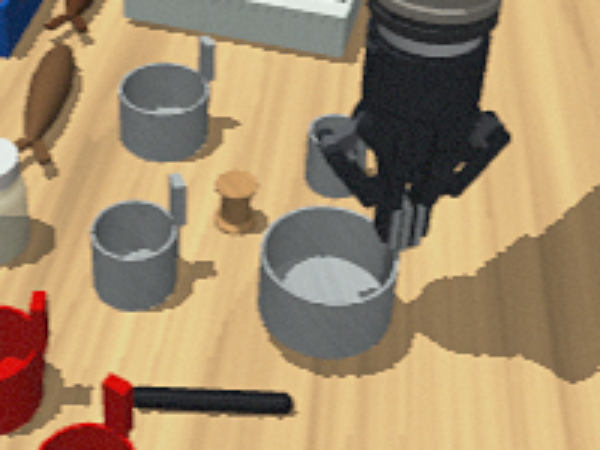

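The crop shows m1 upright, lifted and held by its handle at about (405,215), with the other grey measures undisturbed. Carrying it to the platter.

```bash
python3 -m crank '[{"jaw":0,"x":0,"y":0,"z":-52,"ax":0,"ay":0,"az":0},{"jaw":0,"x":-20,"y":-2,"z":-53,"ax":0,"ay":0,"az":0},{"jaw":0,"x":-52,"y":-5,"z":0,"ax":0,"ay":0,"az":0},{"jaw":0,"x":-52,"y":-5,"z":0,"ax":0,"ay":0,"az":0},{"jaw":0,"x":-52,"y":-5,"z":0,"ax":0,"ay":0,"az":0},{"jaw":0,"x":-52,"y":-5,"z":0,"ax":0,"ay":0,"az":0},{"jaw":0,"x":-52,"y":-6,"z":0,"ax":0,"ay":0,"az":0},{"jaw":0,"x":-52,"y":-6,"z":0,"ax":0,"ay":0,"az":0},{"jaw":0,"x":-52,"y":-6,"z":0,"ax":0,"ay":0,"az":0},{"jaw":0,"x":-52,"y":-6,"z":0,"ax":0,"ay":0,"az":0},{"jaw":0,"x":-52,"y":-6,"z":0,"ax":0,"ay":0,"az":0},{"jaw":0,"x":-20,"y":0,"z":0,"ax":0,"ay":0,"az":0}]'
python3 -c "
from h import *
rel(.5366,-.1463,.115,20.4)"
```

```text
t: 14.32
eef_pos: [0.5367, -0.1496, 0.1794]
tool_rot: [-0.0, 0.573, 0.82, -0.001]
contact_force: [-0.6, 0.7, -1.5]
gripper_width: 0.098
pos [ 0.5367 -0.1496  0.1794] a 20.13 q7 0.38 F [-0.6  0.7 -1.5] t 14.3 w 0.098
turn [-0.1   0.04 -0.27] shift [ 3.1  1.1 64.4]
```

```bash
python3 -m crank '[{"jaw":0,"x":2,"y":1,"z":25,"ax":0,"ay":0,"az":0},{"jaw":0,"x":0,"y":0,"z":25,"ax":0,"ay":0,"az":0},{"jaw":0,"x":0,"y":0,"z":12,"ax":0,"ay":0,"az":0},{"jaw":0,"x":0,"y":0,"z":5,"ax":0,"ay":0,"az":0},{"jaw":0,"x":0,"y":0,"z":2,"ax":0,"ay":0,"az":0},{"jaw":0,"x":0,"y":0,"z":0,"ax":0,"ay":0,"az":0},{"jaw":0,"x":0,"y":0,"z":0,"ax":0,"ay":0,"az":0}]'
```

```text
t: 15.2
eef_pos: [0.5376, -0.1429, 0.1125]
tool_rot: [0.0, 0.57, 0.821, 0.0]
contact_force: [-3.5, 2.0, 5.9]
gripper_width: 0.096
```

```bash
python3 -m crank '[{"jaw":40,"x":0,"y":0,"z":0,"ax":0,"ay":0,"az":0},{"jaw":40,"x":0,"y":0,"z":0,"ax":0,"ay":0,"az":0},{"jaw":40,"x":0,"y":0,"z":0,"ax":0,"ay":0,"az":0},{"jaw":40,"x":0,"y":0,"z":-40,"ax":0,"ay":0,"az":0},{"jaw":50,"x":0,"y":0,"z":-50,"ax":0,"ay":0,"az":0},{"jaw":50,"x":0,"y":0,"z":-55,"ax":0,"ay":0,"az":0},{"jaw":50,"x":30,"y":0,"z":-30,"ax":0,"ay":0,"az":0},{"jaw":50,"x":0,"y":0,"z":0,"ax":0,"ay":0,"az":0}]'
python3 - <<'E'
from h import *
p,d,c=platter('w6.png')
meas('m1',.583,-.127,d,c,.056)
p,d,c=snap('scene','c6.png')
meas('m1',.583,-.127,d,c,.056);meas('m2',.6125,.1717,d,c);meas('m3',.598,.348,d,c);meas('m4',.458,.205,d,c)
rel(.5794,.1473,.056,36)
E
```

```text
t: 16.2
eef_pos: [0.5282, -0.1131, 0.2892]
tool_rot: [0.002, 0.569, 0.822, 0.001]
contact_force: [0.6, 0.8, -0.7]
gripper_width: 0.501
0.0525 1087 [ 0.5741 -0.0322  0.0555] slope [-0.0002 -0.0011] [577. -31.] [ 36.1 107.5] 84.2
0.0525 171 [ 0.5563 -0.0147  0.0554] slope [-0.0049 -0.0086] [554.9 -16. ] [31.8 14.1] 14.0
0.0525 172 [ 0.5865 -0.0126  0.0555] slope [-0.0208  0.0044] [586.2 -13.4] [28.6 15.9] 1.3
0.0525 706 [ 0.4789 -0.1186  0.0555] slope [-0.0032 -0.0035] [ 479.6 -121.9] [41.5 63.7] 6.0
0.0525 437 [ 0.6579 -0.0475  0.0556] slope [-0.003  -0.0068] [660.7 -46.5] [28.3 46.1] 81.7
0.0525 315 [ 0.4915 -0.1821  0.0554] slope [-0.0066  0.0018] [ 488.3 -181.6] [25.3 54.7] 3.7
0.0525 181 [ 0.6637 -0.158   0.0555] slope [0.0085 0.0019] [ 664.8 -156.4] [40.7 14.3] 83.8
0.0525 374 [ 0.582  -0.2132  0.0555] slope [0.0033 0.0082] [ 586.1 -214.1] [14.5 96.9] 81.2
0.0565 274 [ 0.4754 -0.1511  0.0613] slope [-0.0213 -0.0262] [ 475.  -154.2] [23.3 42.7] 14.9
0.0565 2913 [ 0.589  -0.1297  0.0607] slope [ 0.0017 -0.0011] [ 588.  -131.1] [88.3 78.8] 19.7
0.07 199 [ 0.4694 -0.1558  0.0716] slo
[... 343 characters left out ...]
.0495 ang -159.0 rect ang -159.5
m1 handle [ 0.5394 -0.1454] z 0.1463 [11.  14.5] rim c [ 0.5852 -0.1275] R 0.0463 n 96 dist 0.0492 exp 0.0495 ang -158.7 rect ang -156.5
m2 handle [0.5791 0.1447] z 0.0891 [10.8 14.9] rim c [0.613  0.1693] R 0.0383 n 76 dist 0.0419 exp 0.0415 ang -144.0 rect ang -140.2
m3 handle [0.5682 0.3302] z 0.0897 [11.8 15.1] rim c [0.598  0.3462] R 0.0307 n 66 dist 0.0338 exp 0.0335 ang -151.6 rect ang -136.1
m4 handle [0.4357 0.2188] z 0.0891 [15.3 10. ] rim c [0.4574 0.2019] R 0.0233 n 36 dist 0.0275 exp 0.0265 ang 142.0 rect ang 148.0
pos [ 0.5267 -0.1155  0.286 ] a 20.44 q7 0.38 F [ 0.3 -1.1 -0.2] t 16.3 w 0.502
turn [ -0.02   0.03 -15.56] shift [181.6 197.1 230. ]
```

View pics/w6.png

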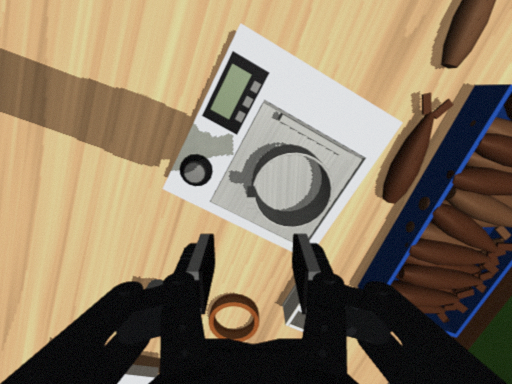

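m1 stands on the platter at (0.5846, -0.1258), square and with its rim at the right height (around (290,185) in the view). The flange reading is unchanged, and m2, m3 and m4 have not moved. Now m2.

```bash
python3 -m crank '[{"jaw":50,"x":0,"y":0,"z":0,"ax":0,"ay":0,"az":-7.7},{"jaw":50,"x":0,"y":0,"z":0,"ax":0,"ay":0,"az":-7.7},{"jaw":50,"x":36.3,"y":39.4,"z":0,"ax":0,"ay":0,"az":0},{"jaw":50,"x":36.3,"y":39.4,"z":20,"ax":0,"ay":0,"az":0},{"jaw":50,"x":36.3,"y":39.4,"z":35,"ax":0,"ay":0,"az":0},{"jaw":50,"x":36.3,"y":39.4,"z":35,"ax":0,"ay":0,"az":0},{"jaw":50,"x":36.3,"y":39.4,"z":35,"ax":0,"ay":0,"az":0},{"jaw":50,"x":0,"y":0,"z":30,"ax":0,"ay":0,"az":0},{"jaw":50,"x":0,"y":0,"z":0,"ax":0,"ay":0,"az":0},{"jaw":50,"x":0,"y":0,"z":0,"ax":0,"ay":0,"az":0}]'
python3 -c "
from h import *
rel(.5794,.1473,.056,35.8)"
```

```text
t: 17.55
eef_pos: [0.5801, 0.1422, 0.1338]
tool_rot: [-0.0, 0.456, 0.89, -0.0]
contact_force: [0.3, 0.3, 1.2]
gripper_width: 0.495
pos [0.5801 0.1422 0.1338] a 35.71 q7 0.04 F [0.3 0.3 1.2] t 17.6 w 0.495
turn [-0.03  0.02 -0.09] shift [ 4.5  2.4 77.8]
```

```bash
python3 -m crank '[{"jaw":50,"x":4,"y":2.2,"z":25,"ax":0,"ay":0,"az":0},{"jaw":50,"x":0,"y":0,"z":30,"ax":0,"ay":0,"az":0},{"jaw":50,"x":0,"y":0,"z":23,"ax":0,"ay":0,"az":0},{"jaw":50,"x":0,"y":0,"z":0,"ax":0,"ay":0,"az":0},{"jaw":0,"x":0,"y":0,"z":0,"ax":0,"ay":0,"az":0},{"jaw":0,"x":0,"y":0,"z":0,"ax":0,"ay":0,"az":0},{"jaw":0,"x":0,"y":0,"z":0,"ax":0,"ay":0,"az":0},{"jaw":0,"x":0,"y":0,"z":0,"ax":0,"ay":0,"az":0},{"jaw":0,"x":0,"y":0,"z":0,"ax":0,"ay":0,"az":0}]' 40
python3 -m crank '[{"jaw":0,"x":0,"y":0,"z":-40,"ax":0,"ay":0,"az":0},{"jaw":0,"x":0,"y":0,"z":-50,"ax":0,"ay":0,"az":0},{"jaw":0,"x":0,"y":0,"z":-50,"ax":0,"ay":0,"az":0},{"jaw":0,"x":0,"y":0,"z":0,"ax":0,"ay":0,"az":0},{"jaw":0,"x":0,"y":0,"z":0,"ax":0,"ay":0,"az":0}]'
cat >> h.py <<'E'
N=np.array([.5846,-.1258])
def place(k,a,z,side=-1):
    A=np.radians(a);H=N+SP[k][1]*side*np.array([np.cos(A),np.sin(A)]);print('H',H.round(4));rel(H[0],H[1],z,a)
E
python3 -c "
from h import *
place('m2',85,.20)"
```

```text
t: 18.68
eef_pos: [0.5802, 0.1481, 0.0575]
tool_rot: [0.001, 0.456, 0.89, 0.001]
contact_force: [-1.3, -1.6, 6.7]
gripper_width: 0.099
t: 19.3
eef_pos: [0.5787, 0.1477, 0.1954]
tool_rot: [-0.0, 0.455, 0.89, -0.0]
contact_force: [-0.8, 0.5, -1.6]
gripper_width: 0.096
H [ 0.581  -0.1671]
pos [0.5787 0.1477 0.1954] a 35.81 q7 0.07 F [-0.8  0.5 -1.6] t 19.3 w 0.096
turn [-3.000e-02 -0.000e+00 -4.919e+01] shift [ -29.8 -313.5   -4.6]
```

```bash
python3 -m crank '[{"jaw":0,"x":0,"y":0,"z":-20,"ax":0,"ay":0,"az":-9.8},{"jaw":0,"x":0,"y":0,"z":-20,"ax":0,"ay":0,"az":-9.8},{"jaw":0,"x":0,"y":0,"z":0,"ax":0,"ay":0,"az":-9.8},{"jaw":0,"x":0,"y":0,"z":0,"ax":0,"ay":0,"az":-9.8},{"jaw":0,"x":0,"y":0,"z":0,"ax":0,"ay":0,"az":-10},{"jaw":0,"x":-5,"y":-52,"z":0,"ax":0,"ay":0,"az":0},{"jaw":0,"x":-5,"y":-52,"z":0,"ax":0,"ay":0,"az":0},{"jaw":0,"x":-5,"y":-52,"z":0,"ax":0,"ay":0,"az":0},{"jaw":0,"x":-5,"y":-52,"z":0,"ax":0,"ay":0,"az":0},{"jaw":0,"x":-5,"y":-52,"z":0,"ax":0,"ay":0,"az":0},{"jaw":0,"x":-5,"y":-53.5,"z":0,"ax":0,"ay":0,"az":0},{"jaw":0,"x":0,"y":0,"z":0,"ax":0,"ay":0,"az":0}]'
python3 -m crank '[{"jaw":0,"x":0,"y":0,"z":0,"ax":0,"ay":0,"az":0},{"jaw":0,"x":0,"y":0,"z":0,"ax":0,"ay":0,"az":0}]'
python3 - <<'E'
from h import *
place('m2',85,.117)
p,d,c=snap('wrist','w7.png')
E
```

```text
t: 20.8
eef_pos: [0.5797, -0.1734, 0.233]
tool_rot: [-0.002, 0.048, 0.999, -0.001]
contact_force: [0.1, 0.4, -1.4]
gripper_width: 0.1
t: 21.05
eef_pos: [0.5816, -0.1649, 0.2351]
tool_rot: [-0.001, 0.042, 0.999, 0.001]
contact_force: [0.5, 0.4, -0.9]
gripper_width: 0.097
H [ 0.581  -0.1671]
pos [ 0.5816 -0.1649  0.2351] a 85.17 q7 1.44 F [ 0.5  0.4 -0.9] t 21.1 w 0.097
turn [ 0.06 -0.07  0.17] shift [  0.4  -2.3 118.1]
```

View pics/w7.png

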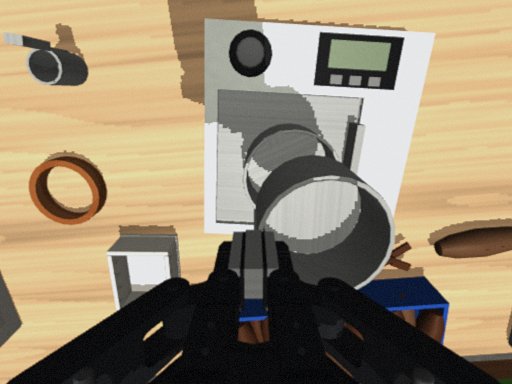

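The wrist view shows m2 held at (323,225), over m1 on the platter at (290,165). m5 is standing at top left, (55,68). I'll measure m2's actual rim centre before lowering.

```bash
cat >> h.py <<'E'
def held(k,a,dz=.0575,side=-1,fn=None):
    """rim centre of the held measure in the wrist view, against the expected one"""
    p,d,c=snap('wrist',fn);o=readout.get_obs();e=o['eef_pos'];P=cloud(d,c);A=np.radians(a)
    ex=e[:2]-side*SP[k][1]*np.array([np.cos(A),np.sin(A)]);zr=e[2]-dz+.052
    m=(abs(P[...,2]-zr)<.003)&(d>0)&(abs(np.hypot(P[...,0]-ex[0],P[...,1]-ex[1])-SP[k][0]+.0015)<.006)
    r=P[m];B=np.c_[2*r[:,:2],np.ones(len(r))];q=np.linalg.lstsq(B,(r[:,:2]**2).sum(1),rcond=None)[0];R=np.sqrt(q[2]+q[0]**2+q[1]**2)
    k2=np.linalg.lstsq(np.c_[r[:,:2]-r[:,:2].mean(0),np.ones(len(r))],r[:,2],rcond=None)[0]
    err=N-q[:2];T=np.array([[-np.sin(A),np.cos(A)],[np.cos(A),np.sin(A)]])
    print(k,'rim c',q[:2].round(4),'R',R.round(4),'n',len(r),'z',r[:,2].mean().round(4),'exp',ex.round(4),zr.round(4),'tilt',k2[:2].round(3),'-> shift tool xy mm',(T@err*1000).round(1))
E
python3 -c "
from h import *
held('m2',85.1)
place('m2',85,.117)"
```

```text
m2 rim c [ 0.585  -0.1239] R 0.0383 n 1785 z 0.23 exp [ 0.5854 -0.1239] 0.23 tilt [-0.008 -0.   ] -> shift tool xy mm [ 0.3 -2. ]
H [ 0.581  -0.1671]
pos [ 0.5818 -0.1652  0.2355] a 85.16 q7 1.44 F [-0.9  0.2 -1.2] t 21.1 w 0.098
turn [ 0.02 -0.02  0.16] shift [  0.7  -2.  118.5]
```

```bash
python3 -m crank '[{"jaw":0,"x":0.5,"y":-2,"z":0,"ax":0,"ay":0,"az":0},{"jaw":0,"x":0,"y":0,"z":30,"ax":0,"ay":0,"az":0},{"jaw":0,"x":0,"y":0,"z":30,"ax":0,"ay":0,"az":0},{"jaw":0,"x":0,"y":0,"z":25,"ax":0,"ay":0,"az":0},{"jaw":0,"x":0,"y":0,"z":18,"ax":0,"ay":0,"az":0},{"jaw":0,"x":0,"y":0,"z":8,"ax":0,"ay":0,"az":0},{"jaw":0,"x":0,"y":0,"z":5,"ax":0,"ay":0,"az":0},{"jaw":0,"x":0,"y":0,"z":2,"ax":0,"ay":0,"az":0},{"jaw":0,"x":0,"y":0,"z":0,"ax":0,"ay":0,"az":0},{"jaw":0,"x":0,"y":0,"z":0,"ax":0,"ay":0,"az":0}]'
```

```text
t: 22.4
eef_pos: [0.5814, -0.1689, 0.1183]
tool_rot: [0.0, 0.043, 0.999, -0.0]
contact_force: [1.0, 0.7, -0.8]
gripper_width: 0.095
```

```bash
python3 -m crank '[{"jaw":0,"x":0,"y":1,"z":2,"ax":0,"ay":0,"az":0},{"jaw":0,"x":0,"y":0,"z":0,"ax":0,"ay":0,"az":0},{"jaw":35,"x":0,"y":0,"z":0,"ax":0,"ay":0,"az":0},{"jaw":35,"x":0,"y":0,"z":0,"ax":0,"ay":0,"az":0},{"jaw":35,"x":0,"y":0,"z":0,"ax":0,"ay":0,"az":0},{"jaw":35,"x":0,"y":0,"z":-40,"ax":0,"ay":0,"az":0},{"jaw":50,"x":0,"y":0,"z":-50,"ax":0,"ay":0,"az":0},{"jaw":50,"x":0,"y":0,"z":-50,"ax":0,"ay":0,"az":0},{"jaw":50,"x":0,"y":20,"z":-40,"ax":0,"ay":0,"az":0},{"jaw":50,"x":0,"y":0,"z":0,"ax":0,"ay":0,"az":0},{"jaw":50,"x":0,"y":0,"z":0,"ax":0,"ay":0,"az":0}]'
python3 - <<'E'
from h import *
p,d,c=snap('wrist','w8.png')
meas('m1',.5846,-.1258,d,c,.056);meas('m2',.5846,-.1258,d,c,.060);meas('m5',.458,-.405,d,c)
p,d,c=snap('scene')
meas('m3',.598,.348,d,c);meas('m4',.458,.205,d,c)
rel(.52,.22,.30,27)
E
```

```text
t: 23.78
eef_pos: [0.5824, -0.1481, 0.2949]
tool_rot: [-0.001, 0.043, 0.999, -0.0]
contact_force: [-0.0, -0.7, -0.8]
gripper_width: 0.501
m1 handle [ 0.538  -0.1437] z 0.1466 [ 9. 16.] rim c [ 0.5834 -0.1261] R 0.0442 n 893 dist 0.0486 exp 0.0495 ang -158.8 rect ang -159.7
m2 handle [ 0.5381 -0.1438] z 0.1468 [ 8.9 16. ] rim c [ 0.5844 -0.126 ] R 0.042 n 1173 dist 0.0496 exp 0.0415 ang -159.0 rect ang -158.8
m5 handle [ 0.439  -0.3664] z 0.0902 [16.2  8.9] rim c [ 0.4581 -0.3729] R 0.0149 n 150 dist 0.0202 exp 0.02 ang 161.3 rect ang 164.4
m3 handle [0.5672 0.3301] z 0.0892 [11.5 14.1] rim c [0.5983 0.3457] R 0.0307 n 69 dist 0.0348 exp 0.0335 ang -153.4 rect ang -158.4
m4 handle [0.4357 0.2172] z 0.0889 [16.9  8.7] rim c [0.457  0.2031] R 0.0236 n 41 dist 0.0255 exp 0.0265 ang 146.4 rect ang 136.0
pos [ 0.582  -0.1486  0.294 ] a 84.97 q7 1.44 F [-0.8 -0.2 -0. ] t 23.9 w 0.5
turn [-0.08 -0.15 57.97] shift [356.5 112.1  -6. ]
```

View pics/w8.png

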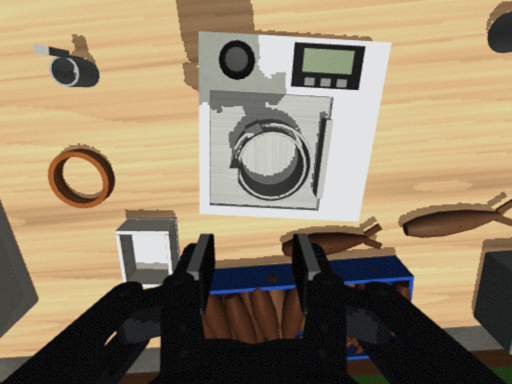

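m2 is concentric inside m1, at about (270,157), with its handle to the left. m5 at (75,70) has been knocked: it is now at (0.458, -0.373), was y -0.405. Next is m3, the grey one at (0.598, 0.348). I'll crop it near before gripping.

```bash
python3 -m crank '[{"jaw":50,"x":0,"y":0,"z":0,"ax":0,"ay":0,"az":9.7},{"jaw":50,"x":0,"y":0,"z":0,"ax":0,"ay":0,"az":9.7},{"jaw":50,"x":0,"y":0,"z":0,"ax":0,"ay":0,"az":9.7},{"jaw":50,"x":0,"y":0,"z":0,"ax":0,"ay":0,"az":9.7},{"jaw":50,"x":0,"y":0,"z":0,"ax":0,"ay":0,"az":9.7},{"jaw":50,"x":0,"y":0,"z":0,"ax":0,"ay":0,"az":9.7},{"jaw":50,"x":55,"y":19,"z":0,"ax":0,"ay":0,"az":0},{"jaw":50,"x":55,"y":19,"z":0,"ax":0,"ay":0,"az":0},{"jaw":50,"x":55,"y":19,"z":0,"ax":0,"ay":0,"az":0},{"jaw":50,"x":55,"y":19,"z":0,"ax":0,"ay":0,"az":0},{"jaw":50,"x":55,"y":25,"z":0,"ax":0,"ay":0,"az":0},{"jaw":50,"x":55,"y":25,"z":0,"ax":0,"ay":0,"az":0}]'
python3 -m crank '[{"jaw":50,"x":20,"y":25,"z":40,"ax":0,"ay":0,"az":0},{"jaw":50,"x":0,"y":0,"z":0,"ax":0,"ay":0,"az":0},{"jaw":50,"x":0,"y":0,"z":0,"ax":0,"ay":0,"az":0}]'
python3 - <<'E'
from h import *
p,d,c=snap('wrist','w9.png')
meas('m3',.598,.348,d,c);meas('m4',.458,.205,d,c)
P=np.array([.598,.348,.05]);q=np.array(c['R'])@P+c['t'];u,v=int(q[0]/q[2]*c['fx']+c['cx']),int(q[1]/q[2]*c['fy']+c['cy']);print(u,v)
cv2.imwrite('pics/w9c.png',cv2.resize(p[max(0,v-80):v+80,max(0,u-100):u+100,::-1],None,fx=3,fy=3))
rel(.5685,.3332,.056,26.8)
E
```

```text
t: 25.38
eef_pos: [0.546, 0.2043, 0.2944]
tool_rot: [-0.0, 0.524, 0.851, -0.001]
contact_force: [0.5, -0.7, 0.3]
gripper_width: 0.497
t: 25.75
eef_pos: [0.5599, 0.2314, 0.255]
tool_rot: [-0.0, 0.524, 0.852, -0.001]
contact_force: [1.2, -0.5, 0.7]
gripper_width: 0.5
m3 handle [0.5686 0.333 ] z 0.0904 [ 9.1 15.4] rim c [0.598  0.3481] R 0.0302 n 541 dist 0.0331 exp 0.0335 ang -152.8 rect ang -152.1
m4 handle [0.4371 0.2205] z 0.09 [16.7  8.9] rim c [0.4583 0.205 ] R 0.0232 n 383 dist 0.0263 exp 0.0265 ang 143.7 rect ang 142.2
329 85
pos [0.5603 0.2312 0.2558] a 26.71 q7 -0.23 F [-0.1  0.6  0.7] t 25.8 w 0.497
turn [-0.02  0.03 -0.09] shift [ 87.3  53.4 199.8]
```

View pics/w9c.png

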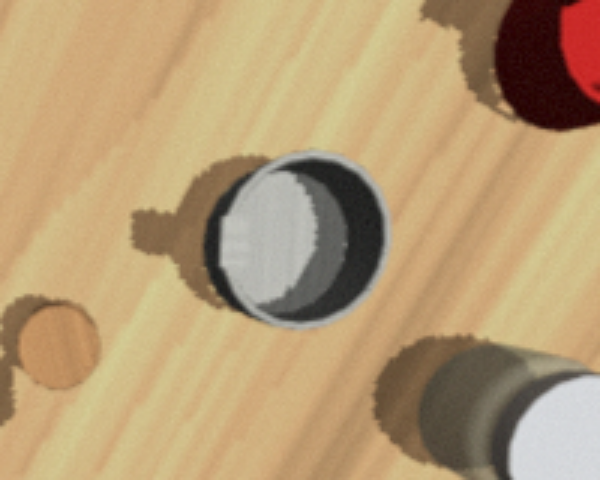

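Grey steel, m3 confirmed at (300,240) in the crop, with the spool at left, the jar at bottom right and a red decoy at top right. Going down on it.

```bash
python3 -m crank '[{"jaw":45,"x":44,"y":27,"z":40,"ax":0,"ay":0,"az":0},{"jaw":45,"x":43.3,"y":26.4,"z":40,"ax":0,"ay":0,"az":0},{"jaw":45,"x":0,"y":0,"z":40,"ax":0,"ay":0,"az":0},{"jaw":45,"x":0,"y":0,"z":0,"ax":0,"ay":0,"az":0},{"jaw":45,"x":0,"y":0,"z":0,"ax":0,"ay":0,"az":0}]'
python3 -c "
from h import *
rel(.5685,.3331,.056,27.2)"
```

```text
t: 26.42
eef_pos: [0.5694, 0.3298, 0.141]
tool_rot: [0.001, 0.525, 0.851, 0.001]
contact_force: [0.5, 0.4, -0.0]
gripper_width: 0.452
pos [0.5694 0.3298 0.141 ] a 26.67 q7 -0.44 F [ 0.5  0.4 -0. ] t 26.4 w 0.452
turn [ 0.15  0.03 -0.53] shift [ 3.3  0.7 85. ]
```

```bash
python3 -m crank '[{"jaw":45,"x":3,"y":0.7,"z":28,"ax":0,"ay":0,"az":-0.5},{"jaw":45,"x":0,"y":0,"z":30,"ax":0,"ay":0,"az":0},{"jaw":45,"x":0,"y":0,"z":26,"ax":0,"ay":0,"az":0},{"jaw":45,"x":0,"y":0,"z":0,"ax":0,"ay":0,"az":0},{"jaw":0,"x":0,"y":0,"z":0,"ax":0,"ay":0,"az":0},{"jaw":0,"x":0,"y":0,"z":0,"ax":0,"ay":0,"az":0},{"jaw":0,"x":0,"y":0,"z":0,"ax":0,"ay":0,"az":0},{"jaw":0,"x":0,"y":0,"z":0,"ax":0,"ay":0,"az":0},{"jaw":0,"x":0,"y":0,"z":0,"ax":0,"ay":0,"az":0}]' 40
python3 -m crank '[{"jaw":0,"x":0,"y":0,"z":-40,"ax":0,"ay":0,"az":0},{"jaw":0,"x":0,"y":0,"z":-50,"ax":0,"ay":0,"az":0},{"jaw":0,"x":0,"y":0,"z":-50,"ax":0,"ay":0,"az":10},{"jaw":0,"x":0,"y":0,"z":-40,"ax":0,"ay":0,"az":10},{"jaw":0,"x":0,"y":0,"z":0,"ax":0,"ay":0,"az":10},{"jaw":0,"x":0,"y":0,"z":0,"ax":0,"ay":0,"az":10},{"jaw":0,"x":0,"y":0,"z":0,"ax":0,"ay":0,"az":10},{"jaw":0,"x":0,"y":0,"z":0,"ax":0,"ay":0,"az":10},{"jaw":0,"x":0,"y":0,"z":0,"ax":0,"ay":0,"az":10},{"jaw":0,"x":0,"y":0,"z":0,"ax":0,"ay":0,"az":2},{"jaw":0,"x":0,"y":0,"z":0,"ax":0,"ay":0,"az":0}]'
python3 -c "
from h import *
place('m3',-45,.235)"
```

```text
t: 27.55
eef_pos: [0.5683, 0.3343, 0.0571]
tool_rot: [0.001, 0.52, 0.854, 0.001]
contact_force: [-0.7, -1.9, 7.3]
gripper_width: 0.099
t: 28.92
eef_pos: [0.5669, 0.3339, 0.2351]
tool_rot: [-0.0, 0.922, 0.387, 0.0]
contact_force: [0.0, 0.1, -1.5]
gripper_width: 0.093
H [ 0.5609 -0.1021]
pos [0.5669 0.3339 0.2351] a -44.52 q7 -1.53 F [ 0.   0.1 -1.5] t 28.9 w 0.093
turn [ 0.   -0.02  0.48] shift [-3.125e+02  3.041e+02  1.000e-01]
```

```bash
python3 -m crank '[{"jaw":0,"x":-34.7,"y":33.8,"z":0,"ax":0,"ay":0,"az":0.5},{"jaw":0,"x":-34.7,"y":33.8,"z":0,"ax":0,"ay":0,"az":0},{"jaw":0,"x":-34.7,"y":33.8,"z":0,"ax":0,"ay":0,"az":0},{"jaw":0,"x":-34.7,"y":33.8,"z":0,"ax":0,"ay":0,"az":0},{"jaw":0,"x":-34.7,"y":33.8,"z":0,"ax":0,"ay":0,"az":0},{"jaw":0,"x":-34.7,"y":33.8,"z":0,"ax":0,"ay":0,"az":0},{"jaw":0,"x":-34.7,"y":33.8,"z":0,"ax":0,"ay":0,"az":0},{"jaw":0,"x":-34.7,"y":33.8,"z":0,"ax":0,"ay":0,"az":0},{"jaw":0,"x":-34.7,"y":33.8,"z":0,"ax":0,"ay":0,"az":0},{"jaw":0,"x":0,"y":0,"z":0,"ax":0,"ay":0,"az":0},{"jaw":0,"x":0,"y":0,"z":0,"ax":0,"ay":0,"az":0},{"jaw":0,"x":0,"y":0,"z":0,"ax":0,"ay":0,"az":0}]'
python3 -c "
from h import *
held('m3',-45,.0571,fn='w10.png')
place('m3',-45,.1215)"
```

```text
t: 30.42
eef_pos: [0.5605, -0.1004, 0.2348]
tool_rot: [-0.0, 0.924, 0.383, 0.0]
contact_force: [-0.3, 0.6, -0.1]
gripper_width: 0.097
m3 rim c [ 0.5836 -0.1243] R 0.0303 n 1364 z 0.2298 exp [ 0.5842 -0.1242] 0.2297 tilt [0.008 0.007] -> shift tool xy mm [-0.3  1.8]
H [ 0.5609 -0.1021]
pos [ 0.5605 -0.1005  0.2348] a -45.0 q7 -0.77 F [ 0.   0.8 -0.9] t 30.5 w 0.097
turn [-0.02 -0.03 -0.  ] shift [ -0.9   1.4 113.3]
```

```bash
python3 -m crank '[{"jaw":0,"x":-0.6,"y":1.8,"z":0,"ax":0,"ay":0,"az":0},{"jaw":0,"x":0,"y":0,"z":30,"ax":0,"ay":0,"az":0},{"jaw":0,"x":0,"y":0,"z":30,"ax":0,"ay":0,"az":0},{"jaw":0,"x":0,"y":0,"z":22,"ax":0,"ay":0,"az":0},{"jaw":0,"x":0,"y":0,"z":18,"ax":0,"ay":0,"az":0},{"jaw":0,"x":0,"y":0,"z":8,"ax":0,"ay":0,"az":0},{"jaw":0,"x":0,"y":0,"z":4,"ax":0,"ay":0,"az":0},{"jaw":0,"x":0,"y":0,"z":2,"ax":0,"ay":0,"az":0},{"jaw":0,"x":0,"y":0,"z":0,"ax":0,"ay":0,"az":0},{"jaw":0,"x":0,"y":0,"z":0,"ax":0,"ay":0,"az":0}]'
```

```text
t: 31.72
eef_pos: [0.5615, -0.1039, 0.1212]
tool_rot: [0.0, 0.924, 0.381, 0.0]
contact_force: [0.9, 0.6, -0.3]
gripper_width: 0.094
```

```bash
python3 -m crank '[{"jaw":0,"x":0,"y":0,"z":1.5,"ax":0,"ay":0,"az":0},{"jaw":0,"x":0,"y":0,"z":0,"ax":0,"ay":0,"az":0},{"jaw":32,"x":0,"y":0,"z":0,"ax":0,"ay":0,"az":0},{"jaw":32,"x":0,"y":0,"z":0,"ax":0,"ay":0,"az":0},{"jaw":32,"x":0,"y":0,"z":0,"ax":0,"ay":0,"az":0},{"jaw":32,"x":0,"y":0,"z":-40,"ax":0,"ay":0,"az":0},{"jaw":45,"x":0,"y":0,"z":-50,"ax":0,"ay":0,"az":0},{"jaw":45,"x":0,"y":0,"z":-50,"ax":0,"ay":0,"az":-7},{"jaw":45,"x":-30,"y":-30,"z":-30,"ax":0,"ay":0,"az":0},{"jaw":45,"x":0,"y":0,"z":0,"ax":0,"ay":0,"az":0},{"jaw":45,"x":0,"y":0,"z":0,"ax":0,"ay":0,"az":0}]'
cat >> h.py <<'E'
def nest(d,c,ks):
    """handles of nested measures: components above .13, and ring heights by radius about N"""
    P=cloud(d,c);z=P[...,2];m=((z>.138)&(z<.175)&(d>0)&(np.hypot(P[...,0]-N[0],P[...,1]-N[1])<.07)).astype(np.uint8)
    n,l,s,ce=cv2.connectedComponentsWithStats(m)
    for i in range(1,n):
        if s[i,4]<25: continue
        Q=P[l==i];t=Q[Q[:,2]>Q[:,2].max()-.006];h=t.mean(0);e=h[:2]-N;print('handle r',np.hypot(*e).round(4),'dir',np.degrees(np.arctan2(e[1],e[0])).round(1),'top',np.median(t[:,2]).round(4),s[i,4])
    R=np.hypot(P[...,0]-N[0],P[...,1]-N[1])
    for i,k in enumerate(ks):
        zr=.056+.004*i+.052;r0=SP[k][0]-.0015
        r=P[(abs(z-zr)<.0018)&(abs(R-r0)<.005)&(d>0)]
        if len(r)<30: print(k,'few');continue
        q=np.linalg.lstsq(np.c_[2*r[:,:2],np.ones(len(r))],(r[:,:2]**2).sum(1),rcond=None)[0];k2=np.linalg.lstsq(np.c_[r[:,:2]-r[:,:2].mean(0),np.ones(len(r))],r[:,2],rcond=None)[0]
        print(k,'c',q[:2].round(4),'R',np.sqrt(q[2]+q[0]**2+q[1]**2).round(4),'exp',r0,'z',r[:,2].mean().round(4),'exp',round(zr,4),'n',len(r),'tilt',k2[:2].round(3))
E
python3 - <<'E'
from h import *
p,d,c=snap('wrist','w11.png');nest(d,c,['m1','m2','m3'])
p,d,c=snap('scene','c11.png');meas('m4',.458,.205,d,c)
rel(.4371,.2205,.13,-37)
E
```

```text
t: 33.1
eef_pos: [0.5191, -0.1088, 0.2888]
tool_rot: [-0.0, 0.9, 0.437, -0.0]
contact_force: [0.9, -0.5, -1.1]
gripper_width: 0.448
handle r 0.0317 dir 137.6 top 0.1547 205
handle r 0.042 dir -92.6 top 0.1505 210
handle r 0.049 dir -158.4 top 0.1464 168
m1 c [ 0.5853 -0.1266] R 0.0461 exp 0.0465 z 0.1083 exp 0.108 n 659 tilt [0.    0.003]
m2 c [ 0.5862 -0.1268] R 0.0382 exp 0.0385 z 0.1124 exp 0.112 n 566 tilt [0.002 0.003]
m3 c [ 0.5846 -0.1283] R 0.0302 exp 0.0305 z 0.1164 exp 0.116 n 426 tilt [-0.001  0.003]
m4 handle [0.4372 0.2183] z 0.0906 [14.7 10.1] rim c [0.4575 0.2021] R 0.0232 n 35 dist 0.026 exp 0.0265 ang 141.5 rect ang 133.0
pos [ 0.5191 -0.1085  0.288 ] a -38.15 q7 -0.62 F [-0.3  0.5  0. ] t 33.2 w 0.445
turn [-0.1   0.04 -1.15] shift [ 213.4 -263.5  158. ]
```

View pics/w11.png

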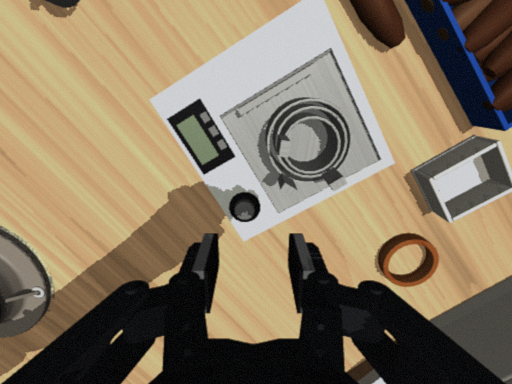

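Three nested rings show at (305,140). Rim heights are exact at 0.108, 0.112 and 0.116 m and tilt is at most 0.003. m4 hasn't moved. Going for m4.

```bash
sed -i 's/^N=.*/N=np.array([.5846,-.1283])/' h.py; python3 -m crank '[{"jaw":45,"x":0,"y":0,"z":0,"ax":0,"ay":0,"az":-1},{"jaw":45,"x":30.5,"y":-37.6,"z":0,"ax":0,"ay":0,"az":0},{"jaw":45,"x":30.5,"y":-37.6,"z":0,"ax":0,"ay":0,"az":0},{"jaw":45,"x":30.5,"y":-37.6,"z":0,"ax":0,"ay":0,"az":0},{"jaw":45,"x":30.5,"y":-37.6,"z":30,"ax":0,"ay":0,"az":0},{"jaw":45,"x":30.5,"y":-37.6,"z":40,"ax":0,"ay":0,"az":0},{"jaw":45,"x":30.5,"y":-37.6,"z":40,"ax":0,"ay":0,"az":0},{"jaw":45,"x":30.5,"y":-37.6,"z":40,"ax":0,"ay":0,"az":0},{"jaw":45,"x":0,"y":0,"z":0,"ax":0,"ay":0,"az":0},{"jaw":45,"x":0,"y":0,"z":0,"ax":0,"ay":0,"az":0},{"jaw":45,"x":0,"y":0,"z":0,"ax":0,"ay":0,"az":0}]'
python3 - <<'E'
from h import *
p,d,c=snap('wrist');meas('m4',.458,.205,d,c)
rel(.4371,.2206,.056,-37.2)
E
```

```text
t: 34.58
eef_pos: [0.4396, 0.2186, 0.1405]
tool_rot: [0.0, 0.896, 0.444, 0.001]
contact_force: [-0.3, -1.6, 0.1]
gripper_width: 0.45
m4 handle [0.4373 0.2201] z 0.0903 [16.7  8.7] rim c [0.4582 0.2046] R 0.0232 n 717 dist 0.026 exp 0.0265 ang 143.4 rect ang 142.5
pos [0.4396 0.2186 0.1406] a -37.31 q7 -1.41 F [-0.3 -0.1  0.5] t 34.6 w 0.447
turn [ 0.06 -0.06 -0.11] shift [ 0.  -3.2 84.6]
```

```bash
python3 -m crank '[{"jaw":45,"x":0,"y":-3,"z":28,"ax":0,"ay":0,"az":0},{"jaw":45,"x":0,"y":0,"z":30,"ax":0,"ay":0,"az":0},{"jaw":45,"x":0,"y":0,"z":26,"ax":0,"ay":0,"az":0},{"jaw":45,"x":0,"y":0,"z":0,"ax":0,"ay":0,"az":0},{"jaw":0,"x":0,"y":0,"z":0,"ax":0,"ay":0,"az":0},{"jaw":0,"x":0,"y":0,"z":0,"ax":0,"ay":0,"az":0},{"jaw":0,"x":0,"y":0,"z":0,"ax":0,"ay":0,"az":0},{"jaw":0,"x":0,"y":0,"z":0,"ax":0,"ay":0,"az":0},{"jaw":0,"x":0,"y":0,"z":0,"ax":0,"ay":0,"az":0}]' 40
python3 -m crank '[{"jaw":0,"x":0,"y":0,"z":-40,"ax":0,"ay":0,"az":0},{"jaw":0,"x":0,"y":0,"z":-50,"ax":0,"ay":0,"az":0},{"jaw":0,"x":0,"y":0,"z":-50,"ax":0,"ay":0,"az":10},{"jaw":0,"x":0,"y":0,"z":-45,"ax":0,"ay":0,"az":10},{"jaw":0,"x":0,"y":0,"z":0,"ax":0,"ay":0,"az":10},{"jaw":0,"x":0,"y":0,"z":0,"ax":0,"ay":0,"az":10},{"jaw":0,"x":0,"y":0,"z":0,"ax":0,"ay":0,"az":10},{"jaw":0,"x":0,"y":0,"z":0,"ax":0,"ay":0,"az":10},{"jaw":0,"x":0,"y":0,"z":0,"ax":0,"ay":0,"az":8},{"jaw":0,"x":0,"y":0,"z":0,"ax":0,"ay":0,"az":0}]'
python3 -c "
from h import *
place('m4',-105,.24)"
```

```text
t: 35.75
eef_pos: [0.4373, 0.2217, 0.0573]
tool_rot: [0.0, 0.896, 0.445, 0.001]
contact_force: [-0.8, -0.6, 7.9]
gripper_width: 0.099
t: 37.0
eef_pos: [0.436, 0.2215, 0.2413]
tool_rot: [-0.0, 0.991, -0.131, 0.0]
contact_force: [-1.0, 0.3, -0.6]
gripper_width: 0.097
H [ 0.5915 -0.1027]
pos [0.436  0.2215 0.2413] a -105.1 q7 -2.49 F [-1.   0.3 -0.6] t 37.0 w 0.097
turn [-0.02 -0.03 -0.1 ] shift [234.1 272.9   1.3]
```

```bash
python3 -m crank '[{"jaw":0,"x":29.3,"y":34.1,"z":0,"ax":0,"ay":0,"az":0},{"jaw":0,"x":29.3,"y":34.1,"z":0,"ax":0,"ay":0,"az":0},{"jaw":0,"x":29.3,"y":34.1,"z":0,"ax":0,"ay":0,"az":0},{"jaw":0,"x":29.3,"y":34.1,"z":0,"ax":0,"ay":0,"az":0},{"jaw":0,"x":29.3,"y":34.1,"z":0,"ax":0,"ay":0,"az":0},{"jaw":0,"x":29.3,"y":34.1,"z":0,"ax":0,"ay":0,"az":0},{"jaw":0,"x":29.3,"y":34.1,"z":0,"ax":0,"ay":0,"az":0},{"jaw":0,"x":29.3,"y":34.1,"z":0,"ax":0,"ay":0,"az":0},{"jaw":0,"x":0,"y":0,"z":0,"ax":0,"ay":0,"az":0},{"jaw":0,"x":0,"y":0,"z":0,"ax":0,"ay":0,"az":0},{"jaw":0,"x":0,"y":0,"z":0,"ax":0,"ay":0,"az":0}]'
python3 -c "
from h import *
held('m4',-105,.0573)
place('m4',-105,.1253)"
```

```text
t: 38.38
eef_pos: [0.5906, -0.1016, 0.2409]
tool_rot: [-0.0, 0.991, -0.131, -0.0]
contact_force: [1.0, 0.1, -0.9]
gripper_width: 0.097
m4 rim c [ 0.583  -0.1266] R 0.0234 n 1158 z 0.2357 exp [ 0.5838 -0.1273] 0.2357 tilt [ 0.005 -0.   ] -> shift tool xy mm [2.  1.2]
H [ 0.5915 -0.1027]
pos [ 0.5907 -0.1017  0.241 ] a -105.01 q7 -1.79 F [-0.7  0.9  0.3] t 38.4 w 0.102
turn [-0.03  0.   -0.01] shift [  1.    0.8 115.7]
```

```bash
python3 -m crank '[{"jaw":0,"x":1.5,"y":1,"z":0,"ax":0,"ay":0,"az":0},{"jaw":0,"x":0,"y":0,"z":30,"ax":0,"ay":0,"az":0},{"jaw":0,"x":0,"y":0,"z":30,"ax":0,"ay":0,"az":0},{"jaw":0,"x":0,"y":0,"z":22,"ax":0,"ay":0,"az":0},{"jaw":0,"x":0,"y":0,"z":18,"ax":0,"ay":0,"az":0},{"jaw":0,"x":0,"y":0,"z":8,"ax":0,"ay":0,"az":0},{"jaw":0,"x":0,"y":0,"z":5,"ax":0,"ay":0,"az":0},{"jaw":0,"x":0,"y":0,"z":2.5,"ax":0,"ay":0,"az":0},{"jaw":0,"x":0,"y":0,"z":1,"ax":0,"ay":0,"az":0},{"jaw":0,"x":0,"y":0,"z":0,"ax":0,"ay":0,"az":0},{"jaw":0,"x":0,"y":0,"z":0,"ax":0,"ay":0,"az":0}]'
```

```text
t: 39.8
eef_pos: [0.5926, -0.1046, 0.1254]
tool_rot: [-0.0, 0.991, -0.132, 0.001]
contact_force: [-2.2, 0.7, 6.0]
gripper_width: 0.101
```

```bash
python3 -m crank '[{"jaw":30,"x":0,"y":0,"z":0,"ax":0,"ay":0,"az":0},{"jaw":30,"x":0,"y":0,"z":0,"ax":0,"ay":0,"az":0},{"jaw":30,"x":0,"y":0,"z":0,"ax":0,"ay":0,"az":0},{"jaw":30,"x":0,"y":0,"z":-40,"ax":0,"ay":0,"az":0},{"jaw":45,"x":0,"y":0,"z":-50,"ax":0,"ay":0,"az":0},{"jaw":45,"x":0,"y":0,"z":-50,"ax":0,"ay":0,"az":-10},{"jaw":45,"x":0,"y":0,"z":-30,"ax":0,"ay":0,"az":-10},{"jaw":45,"x":0,"y":0,"z":0,"ax":0,"ay":0,"az":-10},{"jaw":45,"x":0,"y":0,"z":0,"ax":0,"ay":0,"az":-10},{"jaw":45,"x":0,"y":0,"z":0,"ax":0,"ay":0,"az":-10},{"jaw":45,"x":0,"y":0,"z":0,"ax":0,"ay":0,"az":-10},{"jaw":45,"x":0,"y":0,"z":0,"ax":0,"ay":0,"az":-10}]'
python3 -m crank '[{"jaw":45,"x":-20,"y":0,"z":0,"ax":0,"ay":0,"az":-10},{"jaw":45,"x":-30,"y":0,"z":0,"ax":0,"ay":0,"az":-8},{"jaw":45,"x":0,"y":0,"z":0,"ax":0,"ay":0,"az":0},{"jaw":45,"x":0,"y":0,"z":0,"ax":0,"ay":0,"az":0}]'
python3 - <<'E'
from h import *
p,d,c=snap('wrist','w12.png');nest(d,c,['m1','m2','m3','m4'])
p,d,c=snap('scene','c12.png');meas('m5',.458,-.373,d,c)
rel(.439,-.3664,.15,-17)
E
```

```text
t: 41.3
eef_pos: [0.592, -0.1047, 0.2941]
tool_rot: [-0.0, 0.886, 0.463, -0.0]
contact_force: [0.5, -0.0, 0.2]
gripper_width: 0.452
t: 41.8
eef_pos: [0.568, -0.1475, 0.2943]
tool_rot: [-0.0, 0.805, 0.593, 0.0]
contact_force: [-1.3, -0.1, -0.4]
gripper_width: 0.449
handle r 0.0254 dir 74.0 top 0.1588 202
handle r 0.0334 dir 134.3 top 0.1546 173
handle r 0.048 dir -161.1 top 0.1465 161
handle r 0.0394 dir -92.5 top 0.1507 182
m1 c [ 0.5853 -0.1267] R 0.0461 exp 0.0465 z 0.1084 exp 0.108 n 640 tilt [0.002 0.002]
m2 c [ 0.5863 -0.1268] R 0.0381 exp 0.0385 z 0.1124 exp 0.112 n 515 tilt [0.002 0.002]
m3 c [ 0.5847 -0.1282] R 0.0302 exp 0.0305 z 0.1164 exp 0.116 n 401 tilt [0.001 0.002]
m4 c [ 0.5848 -0.1291] R 0.0232 exp 0.0235 z 0.1204 exp 0.12 n 301 tilt [0.006 0.005]
m5 handle [ 0.4391 -0.3672] z 0.0894 [16.1 11.1] rim c [ 0.4581 -0.3724] R 0.0174 n 29 dist 0.0197 exp 0.02 ang 164.8 rect ang 161.1
pos [ 0.5683 -0.1468  0.2943] a -17.15 q7 -0.24 F [-0.5  0.6 -0.7] t 41.9 w 0.45
turn [ 0.   -0.04 -0.15] shift [-247.8  -59.4  144.3]
```

m4 is down at the right height. Now m5 at its new spot.

```bash
sed -i 's/^N=.*/N=np.array([.5848,-.1291])/' h.py; python3 -m crank '[{"jaw":45,"x":-49.6,"y":-11.9,"z":0,"ax":0,"ay":0,"az":0},{"jaw":45,"x":-49.6,"y":-11.9,"z":0,"ax":0,"ay":0,"az":0},{"jaw":45,"x":-49.6,"y":-11.9,"z":40,"ax":0,"ay":0,"az":0},{"jaw":45,"x":-49.6,"y":-11.9,"z":50,"ax":0,"ay":0,"az":0},{"jaw":45,"x":-49.4,"y":-11.8,"z":60,"ax":0,"ay":0,"az":0},{"jaw":45,"x":0,"y":0,"z":0,"ax":0,"ay":0,"az":0},{"jaw":45,"x":0,"y":0,"z":0,"ax":0,"ay":0,"az":0},{"jaw":45,"x":0,"y":0,"z":0,"ax":0,"ay":0,"az":0}]'
python3 - <<'E'
from h import *
p,d,c=snap('wrist','w13.png');meas('m5',.458,-.373,d,c)
rel(.439,-.3667,.056,-17)
E
```

```text
t: 42.9
eef_pos: [0.4495, -0.3502, 0.1657]
tool_rot: [0.001, 0.804, 0.595, 0.001]
contact_force: [0.2, 0.2, -0.0]
gripper_width: 0.452
m5 handle [ 0.4393 -0.367 ] z 0.0901 [16.4  9. ] rim c [ 0.4587 -0.3712] R 0.0168 n 417 dist 0.0198 exp 0.02 ang 167.6 rect ang 166.4
pos [ 0.4492 -0.3503  0.1656] a -17.04 q7 0.17 F [-0.2  0.8 -0.9] t 43.0 w 0.451
turn [ 0.15  0.01 -0.04] shift [-18.6  -5.  109.6]
```

```bash
python3 -m crank '[{"jaw":45,"x":0,"y":0,"z":0,"ax":0,"ay":0,"az":-3.5},{"jaw":45,"x":-18.6,"y":-5.7,"z":25,"ax":0,"ay":0,"az":0},{"jaw":45,"x":0,"y":0,"z":0,"ax":0,"ay":0,"az":0},{"jaw":45,"x":0,"y":0,"z":0,"ax":0,"ay":0,"az":0},{"jaw":45,"x":0,"y":0,"z":0,"ax":0,"ay":0,"az":0}]'
python3 - <<'E'
from h import *
p,d,c=snap('wrist','w14.png');meas('m5',.458,-.373,d,c)
rel(.4393,-.367,.056,-13.5)
E
```

```text
t: 43.58
eef_pos: [0.4386, -0.3674, 0.1404]
tool_rot: [0.001, 0.786, 0.618, 0.0]
contact_force: [-0.0, 0.5, -1.3]
gripper_width: 0.453
m5 handle [ 0.4391 -0.367 ] z 0.0903 [16.6  8.7] rim c [ 0.4584 -0.3712] R 0.0168 n 504 dist 0.0198 exp 0.02 ang 167.7 rect ang 166.4
pos [ 0.4385 -0.3675  0.1403] a -13.62 q7 0.26 F [ 0.2 -0.2  0.1] t 43.6 w 0.451
turn [ 0.1   0.02 -0.12] shift [ 0.7  0.6 84.3]
```

```bash
python3 -m crank '[{"jaw":45,"x":0.7,"y":0.6,"z":28,"ax":0,"ay":0,"az":0},{"jaw":45,"x":0,"y":0,"z":30,"ax":0,"ay":0,"az":0},{"jaw":45,"x":0,"y":0,"z":26,"ax":0,"ay":0,"az":0},{"jaw":45,"x":0,"y":0,"z":0,"ax":0,"ay":0,"az":0},{"jaw":0,"x":0,"y":0,"z":0,"ax":0,"ay":0,"az":0},{"jaw":0,"x":0,"y":0,"z":0,"ax":0,"ay":0,"az":0},{"jaw":0,"x":0,"y":0,"z":0,"ax":0,"ay":0,"az":0},{"jaw":0,"x":0,"y":0,"z":0,"ax":0,"ay":0,"az":0},{"jaw":0,"x":0,"y":0,"z":0,"ax":0,"ay":0,"az":0}]' 40
python3 -m crank '[{"jaw":0,"x":0,"y":0,"z":-40,"ax":0,"ay":0,"az":0},{"jaw":0,"x":0,"y":0,"z":-50,"ax":0,"ay":0,"az":0},{"jaw":0,"x":0,"y":0,"z":-50,"ax":0,"ay":0,"az":0},{"jaw":0,"x":0,"y":0,"z":-50,"ax":0,"ay":0,"az":0},{"jaw":0,"x":44.3,"y":14.3,"z":0,"ax":0,"ay":0,"az":0},{"jaw":0,"x":44.3,"y":14.3,"z":0,"ax":0,"ay":0,"az":0},{"jaw":0,"x":44.3,"y":14.3,"z":0,"ax":0,"ay":0,"az":0},{"jaw":0,"x":44.3,"y":14.3,"z":0,"ax":0,"ay":0,"az":0},{"jaw":0,"x":44.3,"y":14.3,"z":0,"ax":0,"ay":0,"az":-5},{"jaw":0,"x":44.3,"y":14.3,"z":0,"ax":0,"ay":0,"az":0},{"jaw":0,"x":0,"y":0,"z":0,"ax":0,"ay":0,"az":-9.5},{"jaw":0,"x":0,"y":0,"z":0,"ax":0,"ay":0,"az":-9.5}]'
python3 -m crank '[{"jaw":0,"x":0,"y":0,"z":0,"ax":0,"ay":0,"az":-10},{"jaw":0,"x":0,"y":0,"z":0,"ax":0,"ay":0,"az":-10},{"jaw":0,"x":0,"y":0,"z":0,"ax":0,"ay":0,"az":-10},{"jaw":0,"x":0,"y":0,"z":0,"ax":0,"ay":0,"az":-10},{"jaw":0,"x":0,"y":0,"z":0,"ax":0,"ay":0,"az":-10},{"jaw":0,"x":0,"y":0,"z":0,"ax":0,"ay":0,"az":-10},{"jaw":0,"x":0,"y":0,"z":0,"ax":0,"ay":0,"az":-10},{"jaw":0,"x":0,"y":0,"z":0,"ax":0,"ay":0,"az":-10},{"jaw":0,"x":0,"y":0,"z":0,"ax":0,"ay":0,"az":-10},{"jaw":0,"x":0,"y":0,"z":0,"ax":0,"ay":0,"az":-10},{"jaw":0,"x":0,"y":0,"z":0,"ax":0,"ay":0,"az":-10},{"jaw":0,"x":0,"y":0,"z":0,"ax":0,"ay":0,"az":-10}]'
python3 -c "
from h import *
place('m5',140,.25)"
```

```text
t: 44.75
eef_pos: [0.4389, -0.3679, 0.0566]
tool_rot: [0.001, 0.786, 0.618, 0.0]
contact_force: [-0.7, 0.9, 6.5]
gripper_width: 0.097
t: 46.25
eef_pos: [0.5809, -0.1266, 0.2453]
tool_rot: [-0.0, 0.638, 0.77, -0.0]
contact_force: [0.5, -1.1, -0.0]
gripper_width: 0.096
t: 47.75
eef_pos: [0.5806, -0.1277, 0.2454]
tool_rot: [-0.0, -0.347, 0.938, -0.0]
contact_force: [0.4, -0.0, -1.4]
gripper_width: 0.1
H [ 0.6001 -0.142 ]
pos [ 0.5806 -0.1277  0.2454] a 130.64 q7 2.09 F [ 0.4 -0.  -1.4] t 47.8 w 0.1
turn [-0.01 -0.02 -9.36] shift [ -1.6 -24.1  -4.6]
```

```bash
python3 -m crank '[{"jaw":0,"x":0,"y":0,"z":0,"ax":0,"ay":0,"az":-4.5},{"jaw":0,"x":-1,"y":-24,"z":0,"ax":0,"ay":0,"az":0},{"jaw":0,"x":0,"y":0,"z":0,"ax":0,"ay":0,"az":0},{"jaw":0,"x":0,"y":0,"z":0,"ax":0,"ay":0,"az":0},{"jaw":0,"x":0,"y":0,"z":0,"ax":0,"ay":0,"az":0}]'
python3 -c "
from h import *
held('m5',135,.0568,fn='w15.png')
place('m5',135,.1288)"
```

```text
t: 48.38
eef_pos: [0.598, -0.1431, 0.2454]
tool_rot: [-0.0, -0.382, 0.924, 0.0]
contact_force: [-0.8, -1.2, -0.1]
gripper_width: 0.094
m5 rim c [ 0.5834 -0.1299] R 0.017 n 813 z 0.2408 exp [ 0.5839 -0.1291] 0.2406 tilt [-0.008 -0.004] -> shift tool xy mm [-1.5 -0.5]
H [ 0.5989 -0.1432]
pos [ 0.5981 -0.1432  0.2454] a 134.87 q7 2.17 F [ 0.2 -1.2 -0.7] t 48.4 w 0.1
turn [ 0.   -0.01 -0.13] shift [ -0.6  -0.6 116.6]
```

View pics/w15.png

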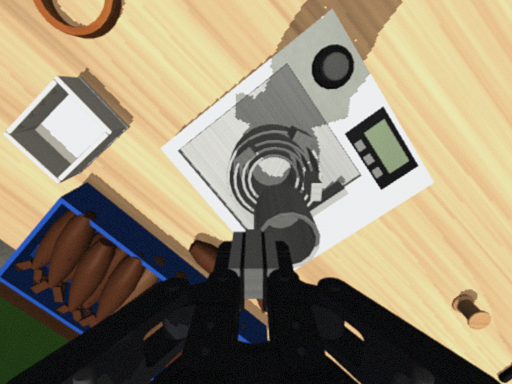

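The view shows m5 held at (288,225) above the nest of four at (270,175), aligned to about 1 mm. Lowering.

```bash
python3 -m crank '[{"jaw":0,"x":-1,"y":-0.5,"z":0,"ax":0,"ay":0,"az":0},{"jaw":0,"x":0,"y":0,"z":30,"ax":0,"ay":0,"az":0},{"jaw":0,"x":0,"y":0,"z":30,"ax":0,"ay":0,"az":0},{"jaw":0,"x":0,"y":0,"z":20,"ax":0,"ay":0,"az":0},{"jaw":0,"x":0,"y":0,"z":14,"ax":0,"ay":0,"az":0},{"jaw":0,"x":0,"y":0,"z":10,"ax":0,"ay":0,"az":0},{"jaw":0,"x":0,"y":0,"z":8,"ax":0,"ay":0,"az":0},{"jaw":0,"x":0,"y":0,"z":4,"ax":0,"ay":0,"az":0},{"jaw":0,"x":0,"y":0,"z":2,"ax":0,"ay":0,"az":0},{"jaw":0,"x":0,"y":0,"z":0,"ax":0,"ay":0,"az":0},{"jaw":0,"x":0,"y":0,"z":0,"ax":0,"ay":0,"az":0}]'
```

```text
t: 49.8
eef_pos: [0.5999, -0.1436, 0.1286]
tool_rot: [0.0, -0.381, 0.925, -0.0]
contact_force: [-2.0, -0.2, 6.1]
gripper_width: 0.097
```

Contact comes exactly at the expected height. Releasing and retreating.

```bash
python3 -m crank '[{"jaw":28,"x":0,"y":0,"z":0,"ax":0,"ay":0,"az":0},{"jaw":28,"x":0,"y":0,"z":0,"ax":0,"ay":0,"az":0},{"jaw":28,"x":0,"y":0,"z":0,"ax":0,"ay":0,"az":0},{"jaw":28,"x":0,"y":0,"z":-40,"ax":0,"ay":0,"az":0},{"jaw":28,"x":0,"y":0,"z":-50,"ax":0,"ay":0,"az":0},{"jaw":28,"x":0,"y":0,"z":-50,"ax":0,"ay":0,"az":0},{"jaw":28,"x":-20,"y":0,"z":-30,"ax":0,"ay":0,"az":0},{"jaw":28,"x":0,"y":0,"z":0,"ax":0,"ay":0,"az":0},{"jaw":28,"x":0,"y":0,"z":0,"ax":0,"ay":0,"az":0}]'
python3 - <<'E'
from h import *
p,d,c=platter('w16.png');nest(d,c,['m1','m2','m3','m4','m5'])
p,d,c=snap('scene','c16.png');s=snap('side','s16.png')
cv2.imwrite('pics/fin.png',np.hstack([p[:, :,::-1],s[0][:,:,::-1]])[:, :][::1,::1]) if 0 else cv2.imwrite('pics/fin.png',np.vstack([cv2.resize(p[110:290,60:460,::-1],(640,288)),cv2.resize(s[0][110:290,100:500,::-1],(640,288))]))
E
```

```text
t: 50.92
eef_pos: [0.613, -0.1298, 0.2962]
tool_rot: [-0.001, -0.381, 0.924, 0.0]
contact_force: [-0.5, -0.9, 0.7]
gripper_width: 0.281
0.0525 342 [ 0.4894 -0.1928  0.0554] slope [0.0092 0.0079] [ 490.2 -193.7] [21.1 41.5] 29.0
0.0525 872 [ 0.4806 -0.1165  0.0555] slope [ 0.0022 -0.0001] [ 481.4 -116.6] [52.7 43.9] 83.1
0.0525 297 [ 0.6016 -0.2166  0.0554] slope [-0.0042  0.0112] [ 602.1 -216.4] [14.7 48.9] 81.1
0.0525 225 [ 0.6507 -0.218   0.0555] slope [-0.0049 -0.004 ] [ 650.9 -218.6] [30.  21.1] 41.1
0.0525 773 [ 0.5534 -0.0282  0.0555] slope [ 0.0001 -0.0004] [551.5 -26.7] [92.9 38.9] 2.0
0.0525 426 [ 0.634  -0.0394  0.0556] slope [-0.0032 -0.0003] [635.5 -44.8] [35.3 63.1] 39.9
0.0525 162 [ 0.6759 -0.0728  0.0555] slope [ 0.0368 -0.0042] [675.8 -72.9] [35.3 14.3] 81.6
0.0565 362 [ 0.4762 -0.1559  0.0614] slope [-0.042  -0.0033] [ 474.8 -155.4] [22.3 42.5] 13.2
0.07 258 [ 0.4689 -0.1569  0.0716] slope [ 0.0031 -0.0049] [ 470.  -156.6] [15.8 26. ] 11.6
0.07 295 [ 0.587  -0.1258  0.0767] slope [0.006  0.0005] [ 587.6 -126.4] [21.7 27.7] 44.5
0.079 568 [ 0.5892 -0.0605  0.0842] slope [0.0306 0.2028] [590.5 -60. ] [ 9.2 99.5] 81.8
handle r 0.0494 dir -161.8 top 0.1468 165
handle r 0.0395 dir -94.9 top 0.1507 172
handle r 0.0203 dir -46.7 top 0.1628 181
handle r 0.0346 dir 136.1 top 0.1546 211
handle r 0.0253 dir 77.5 top 0.1587 220
m1 c [ 0.5839 -0.127 ] R 0.0462 exp 0.0465 z 0.1084 exp 0.108 n 514 tilt [-0.003  0.001]
m2 c [ 0.585  -0.1272] R 0.0381 exp 0.0385 z 0.1124 exp 0.112 n 418 tilt [-0.002 -0.004]
m3 c [ 0.5835 -0.1287] R 0.0301 exp 0.0305 z 0.1165 exp 0.116 n 355 tilt [ 0.    -0.004]
m4 c [ 0.5835 -0.1297] R 0.0231 exp 0.0235 z 0.1204 exp 0.12 n 277 tilt [-0.007 -0.002]
m5 c [ 0.585  -0.1292] R 0.0169 exp 0.016999999999999998 z 0.1244 exp 0.124 n 230 tilt [ 0.003 -0.009]
```

View pics/fin.png

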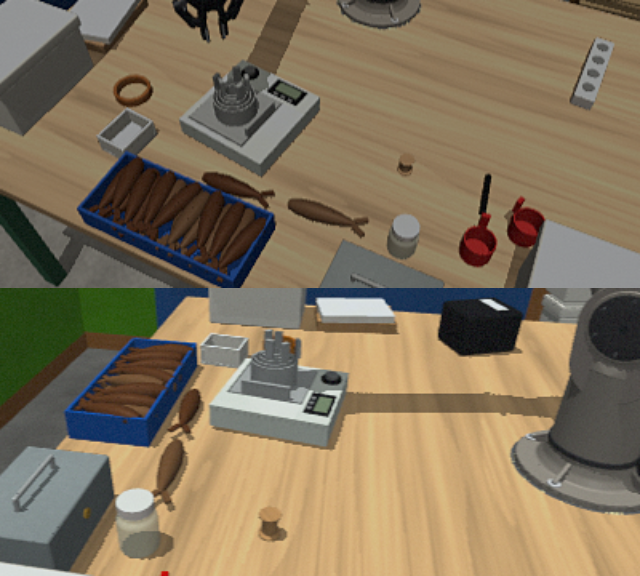

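The picture shows all five measures nested upright on the platter, at (235,105) above and (275,365) below, with the bystanders in place and the gripper clear. The key top reads 0.0716 m, so it is up. Handing in.

```bash
python3 -c "
from station import ticket
print(ticket.hand_in())"
```

```text
the job is handed in; nothing more can be done
None
```

The job is handed in, at about 51 s of the 210 s allowed; no verdict is reported.

**What I did**
- I gripped the platter's flange and slid it about 103 mm without lifting it, and it dropped into its pocket.
- I pressed the zero key to its stop (19.6 N) while all five measures were still on the table.
- I then stood measures 1 to 5 by their handles as one nest on the middle of the platter, handles spread around. Measure 5 had been knocked about 30 mm along the table during the run, so I found it again before gripping it.

**Last checks**
- **Nest:** the rims stand at 0.1084, 0.1124, 0.1165, 0.1204 and 0.1244 m, within 0.5 mm of what full nesting gives. The measures are concentric to about 3 mm, and the tilt of each is 0.01 rad or less.
- **Platter:** the flange top read 0.0842 m (expected 0.084) and had moved at most about 1 mm. Of the flange readings, the last one showed a slope (0.2) that the earlier ones didn't. I put that down to pixels on its edge, because the rims on the platter are level.
- **Scale position:** my two estimates of it disagreed by about 2 mm in x, within tolerance.
- **Key and bystanders:** the key is up. The bystanders look unmoved in the final views, but I did not measure their shifts.
- **Robot:** the gripper is clear of everything.

One early move was refused because a row was left empty; it moved nothing.

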